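# Draw a leg-and-rail joint tight with a tapered drift

### The job

Take the tapered drift out of its rack and push it down through the offset holes of the leg and the rail's tenon until it has drawn the rail up tight against the leg and sits wedged firm: finish with a steady downward push of about 2 kg (20 N), and never force it with more than about 3 kg (30 N). Draw the rail with the drift alone, not by pushing the timbers with the gripper, leave the drift standing in the joint, and do not disturb the wax block and the tin.

Things in the scene. Friction and masses are not known exactly. Their poses are not given: they have to be found in the camera images.
- post: Leg timber of pale wood lying on the table, fixed by a steel angle at each end; 220 x 86 x 70 mm high. Origin: centre of its underside; x along the leg, z up. A vertical 30 mm round hole (mouth chamfered 1.5 mm) goes through its middle, crossing a mortise along y. From the top: 14 mm of wood, the rail's 16 mm tenon (14.5 to 30.5 mm down), 39 mm of wood.
- post_hole (a point): Centre of the hole's mouth in the leg's top face, 70 mm above the table. The tenon's 30 mm hole lies off it along the leg's -y by the rail's gap plus a draw of 3 to 9.5 mm that differs every time and cannot be measured; so the drift wedges tight with its tip anywhere from about 33 to 62 mm below this point, felt only as a rising force.
- rail (a joint): Gap between rail and leg, in m: 0 = tight; starts at 0.0032 to 0.0042. The rail is a darker timber 74 mm wide, 160 mm long, 70 mm high, on the leg's -y side, its tenon in the leg's mortise. It slides stiffly (about 6 N) along the leg's y and stays where it is left.
- drift: Tapered steel drift with collar and round wooden handle, 144 mm long, 0.18 to 0.35 kg, upright in the rack, handle up. Origin: centre of the collar's underside, z up the handle. Collar 40 x 5 mm; handle 28 mm wide from 5 to 66 mm up, domed top at 76. Steel 30 mm wide to 7.5 mm below the collar, 17 at 54 mm, then steeper to a 5 mm tip at 68. The collar does not reach the leg; wedged, it stays put.
- drift_tip (a point): Centre of the drift's pointed end.
- rack: Dark wooden block 76 x 76 x 76 mm high on a 100 x 96 x 10 mm foot, fixed to the table; the drift hangs by its collar in a 33 mm hole at its centre. Origin: centre of its underside, z up.
- wax_block: Cream block of wax, 32 x 60 x 26 mm, a bystander. Origin at its underside.
- thread_tin: Round grey tin, 48 mm diameter, 38 mm high, a bystander. Origin at its underside.
Mind the look-alikes: they are no part of the job. There is more than one size of the drift; the one meant has the size given above.

How it is judged:
By the outcome, as a careful person would: the job done as asked, in the order asked, and still so for the second after the job is handed in, with the robot touching nothing.
It also fails if it takes over 51 s, if anything falls off the work surface, if the arm or the gripper's body presses on something with over 40 N, if the wrist force passes 120 N, or if a joint passes its speed limit or range.

### The arm

A 6-joint arm with a two-finger parallel gripper is mounted at the origin on a cart in front of the work surface, level with it; the furniture and walls round the work are solid. World frame = base frame: x ahead of the robot, y to its left, z up, the work surface at z = 0. Lengths are in m, angles in rad, forces in N, time in s.
With the tool pointing down it reaches from about 0.275 to 0.75 m from the base axis. Payload 10.2 kg.
Tool frame: the origin (TCP) lies at the very end of the fingers, on their centre line; the grasp point (between the pads) lies 19 mm behind it; z points along the fingers, y is the direction in which the jaws open and shut (so a half turn about z gives the same grasp; the last joint's range is limited). The gripper opens to 88 mm and grips with 3 to 60 N. Pads are 18 mm wide; open, the fingers measure 123 mm over their backs; the gripper's body (75 mm by 187 mm) begins 45 mm behind the grasp point.
Start: joints at [-1.483, 0.313, 1.498, -0, 1.331, -0.223], TCP at [0.161, -0.5, 0.239] pointing down, gripper open.
Joint ranges: [-2.94, 2.94], [-0.97, 2.17], [0.19, 2.56], [-1.23, 4.37], [0.02, 3.11], [-2.88, 2.88]. Speed limits (rad/s): [2.39, 2.39, 3.01, 3.14, 3.14, 3.14].

### API

Orientations are given as a unit quaternion [w, x, y, z].
In Python, from cell import r gives the robot as it stands.
- The arm moves only by the tool play_rows, never from a script. Its argument "rows" is a list of rows, each a list of 6 numbers: the shift along the tool's x, y, z in mm, then the turn, a rotation vector about the tool's x, y, z in degrees. In form: [[dx, dy, dz, ax, ay, az], ...]. A call has 1 to 5 rows; each row shifts and turns the commanded pose from where the row before left it, along the tool's axes as they then stand; what a row does not reach is not made up. A row lasts 1/10 s, in which the tool goes at most 50 mm and 8.59 degrees, less where a joint would pass 70% of its speed; a pose out of reach is approached as far as the arm can. A call is refused whole if a number of a shift passes 50 or a number of a turn 8.59, either way. A call with a gripper value outside its range is refused whole. "jaw" is the opening, from -1 (shut) to 1 (fully open), set as the call begins (left out, the last holds). The fingers move at their own pace and stop on an object; the grip force is fixed at half the most. Time passes only in rows, so rows that do not move let the fingers close. It gives the time, the measured TCP pose, the force and the opening at its end, in the units of the state.
- r.state(): the state, without advancing time (a new reading comes with each control period).
- r.read_camera(name): name is "scene" or "top" or "wrist"; returns a dict with "pixels" (400x640x3 uint8, red, green, blue), "fx", "fy", "cx", "cy" (pixels), "D" ([k1, k2, p1, p2, k3] as OpenCV has them; the pictures are not rectified), "position" and "rotation" of the camera in the world; the wrist camera has in their place "mount" (4x4, takes a point from camera to tool coordinates, whose origin is the TCP and whose axes are the flange's). Camera axes: x right, y down, z forward; pixel columns grow to the right and rows downward; lengths in m; the calibration is good to about 2 mm. A picture is of the moment at which its call begins: read the wrist's pose just before it. There is no depth.
- r.close_job(): hands the job in, once; it reports no verdict.
Trained networks look in a picture, given as the dict that the camera call returned (one of the last four; its "shot" number tells which), for a name from the list of things; names that differ only in an ending like _2 or _b are one class to them, and where a whole thing is asked for, a point or a joint stands for the part that bears it (a point fixed in the world has none). Each returns a list of dicts, best first, with "conf" (0 to 1); they miss things now and then, are a little off and sometimes report something else, mostly with a low value. They report only what shows in the picture. A call takes as long as a camera call. They do not tell look-alikes from the thing itself.
- r.find_in(thing, picture): "rect" ([left, top, right, bottom] in pixels, round what is visible of it).
- r.silhouettes(thing, picture): "region" (400x640 bool, what is visible of it) and "rect" ([left, top, right, bottom] in pixels, round what is visible of it).
The state is a dict: "time_s": time; "q": joint angles; "dq": joint speeds; "effort": joint torques, N m; "eef_pos": TCP position; "tcp_rot": TCP orientation; "force": force on the tool from outside, world axes, zero at the start; "moment": the same for the moment, N m; "finger_gap": finger opening in m.
Only numpy, scipy, OpenCV 4.12 (cv2) and the standard library are available. Lean on these libraries where they do the work, as an engineer would, in place of code of your own. Each camera call takes 0.05 s, during which the arm holds its last target.

## Working session

There is one attempt and no reset: what is moved stays moved. The work goes in short steps, Python scripts to look and compute and a tool call to move; the robot and the scene stay as the last step left them, time stands still between calls to the robot, and variables do not carry over. Pictures are saved under pics/ and viewed, and the job is handed in when it is done.

Besides the shell and the picture viewer there is one more tool, called after "Call:" as name(argument=value, ...), one argument or row to a line, values as JSON. play_rows: Moves the arm, as the interface text tells. Its arguments: {"type":"object","properties":{"rows":{"type":"array","items":{"type":"array","items":{"type":"number"}}},"jaw":{"type":"number"}},"required":["rows"]}

```bash
ls; mkdir -p pics
python3 - <<'E'
from cell import r
import cv2
s=r.state();print(s)
for n in ("scene","top"):
    p=r.read_camera(n);cv2.imwrite(f"pics/{n}0.png",p["pixels"][:,:,::-1])
    print(n,{k:v for k,v in p.items() if k!="pixels"})
    for t in ("post","post_hole","rail","drift","drift_tip","rack","wax_block","thread_tin"):
        try: print(t,[(d["rect"],round(d["conf"],2)) for d in r.find_in(t,p)])
        except Exception as e: print(t,e)
print(r.state()["time_s"])
E
```

```text
pics
{'time_s': 0.0, 'q': array([-1.48343106e+00,  3.13434441e-01,  1.49841280e+00,  4.37069602e-06,
        1.33102062e+00, -2.23396248e-01]), 'dq': array([ 3.10549834e-04,  5.30427209e-04, -8.86759789e-05,  9.72390388e-04,
       -2.80013439e-04,  1.63643851e-03]), 'effort': array([-8.37364269e-05, -4.02208936e+01, -2.52274597e+01,  6.94952183e-02,
        3.52563662e-02, -1.05576523e-04]), 'eef_pos': array([ 0.16050597, -0.49960665,  0.23817818]), 'tcp_rot': array([-6.35983670e-04,  9.87952557e-01,  1.54755736e-01,  4.54509835e-05]), 'force': array([ 0.7492382 , -0.37524362, -0.71495885]), 'moment': array([-0.00169687, -0.02050502, -0.00071154]), 'finger_gap': 0.08766506517479904}
scene {'fx': 369.3457948623074, 'fy': 369.3457948623074, 'cx': 317.99181613902755, 'cy': 205.73890881330948, 'D': array([-0.06672252,  0.        ,  0.        ,  0.        ,  0.        ]), 'position': array([-0.09200933,  0.49082926,  0.69223221]), 'rotation': array([ 0.19984662, -0.42534423,  0.80137059, -0.37006592]), 'shot': 1}
post [([349.9, 153.0, 423.7, 216.2], 0.79)]
post_hole [([350.6, 151.5, 422.
[... 753 characters left out ...]
n': array([0.37479893, 0.07410318, 0.90688728]), 'rotation': array([-0.071463  ,  0.70778341, -0.70056353,  0.05609292]), 'shot': 2}
post [([387.8, 143.9, 518.7, 253.7], 0.92)]
post_hole [([386.1, 142.3, 516.3, 253.8], 0.84), ([221.4, 203.9, 242.8, 219.5], 0.42)]
rail [([419.8, 183.1, 516.2, 247.3], 0.69)]
drift [([294.9, 216.0, 313.6, 250.8], 0.86), ([223.1, 255.6, 243.1, 297.1], 0.65), ([220.8, 203.3, 245.0, 223.9], 0.61)]
drift_tip [([227.4, 255.0, 243.7, 298.1], 0.76), ([222.0, 196.2, 244.9, 221.7], 0.67), ([296.2, 215.2, 314.3, 253.1], 0.61)]
rack [([220.0, 195.3, 266.9, 241.8], 0.87)]
wax_block [([327.2, 264.8, 349.0, 280.1], 0.89)]
thread_tin [([276.5, 134.4, 301.7, 160.8], 0.88)]
0.9
```

View images.

View pics/scene0.png

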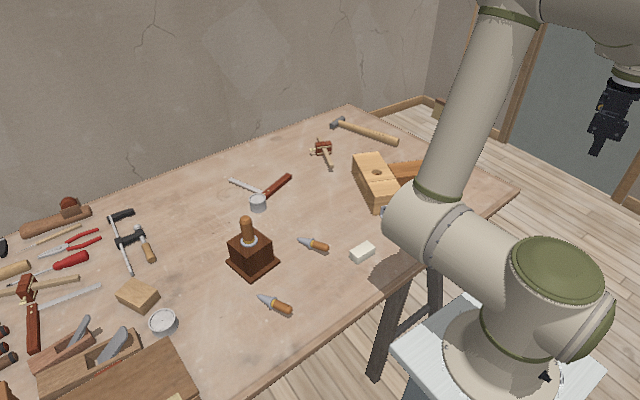

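View pics/top0.png

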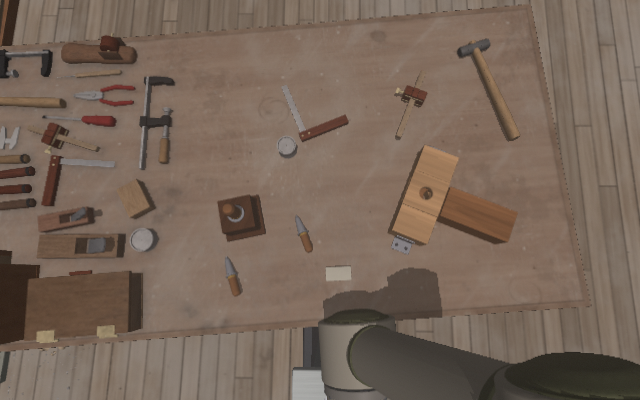

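```bash
cat > h.py <<'E'
import numpy as np,cv2
from scipy.spatial.transform import Rotation as R
def K(p): return np.array([[p["fx"],0,p["cx"]],[0,p["fy"],p["cy"]],[0,0,1.]])
def pose(p,st=None):
    if "mount" in p:
        T=np.eye(4);q=st["tcp_rot"];T[:3,:3]=R.from_quat([q[1],q[2],q[3],q[0]]).as_matrix();T[:3,3]=st["eef_pos"]
        T=T@np.array(p["mount"]);return T[:3,:3],T[:3,3]
    q=p["rotation"];return R.from_quat([q[1],q[2],q[3],q[0]]).as_matrix(),np.array(p["position"])
def ray(p,uv,st=None):
    Rm,c=pose(p,st);n=cv2.undistortPoints(np.array([[uv]],float),K(p),np.array(p["D"]))[0,0]
    return c,Rm@np.array([n[0],n[1],1.])
def atz(p,uv,z,st=None):
    c,d=ray(p,uv,st);return c+d*(z-c[2])/d[2]
def proj(p,X,st=None):
    Rm,c=pose(p,st);X=np.atleast_2d(np.array(X,float));rv=cv2.Rodrigues(Rm.T)[0]
    return cv2.projectPoints(X,rv,-Rm.T@c,K(p),np.array(p["D"]))[0][:,0]
E
python3 - <<'E'
from cell import r
from h import *
import pickle
t=r.read_camera("top");s=r.read_camera("scene");pickle.dump((t,s),open("p0.pkl","wb"))
a=cv2.resize(t["pixels"][180:260,205:285,::-1],None,fx=5,fy=5,interpolation=cv2.INTER_CUBIC)
b=cv2.resize(t["pixels"][140:260,385:525,::-1],None,fx=5,fy=5,interpolation=cv2.INTER_CUBIC)[:400]
b=cv2.resize(t["pixels"][140:260,385:525,::-1],None,fx=5,fy=5,interpolation=cv2.INTER_CUBIC)
cv2.imwrite("pics/a1.png",a);cv2.imwrite("pics/b1.png",b)
c=cv2.resize(s["pixels"][205:285,210:290,::-1],None,fx=5,fy=5,interpolation=cv2.INTER_CUBIC)
d=cv2.resize(s["pixels"][145:225,340:430,::-1],None,fx=4.44,fy=5,interpolation=cv2.INTER_CUBIC)
cv2.imwrite("pics/cd1.png",np.hstack([c,d]))
print(atz(t,(426,193),.07),atz(t,(232,211),.162),atz(t,(241,219),.086), atz(s,(377,171.5),.07),atz(s,(245,219),.158))
E
```

```text
[ 0.55503186 -0.14770256  0.07      ] [0.49426625 0.27527559 0.162     ] [0.48832741 0.27436311 0.086     ] [ 0.55086295 -0.14609778  0.07      ] [0.48504604 0.29575877 0.158     ]
```

View pics/a1.png

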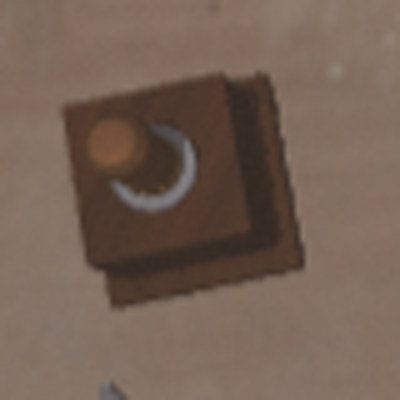

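View pics/b1.png

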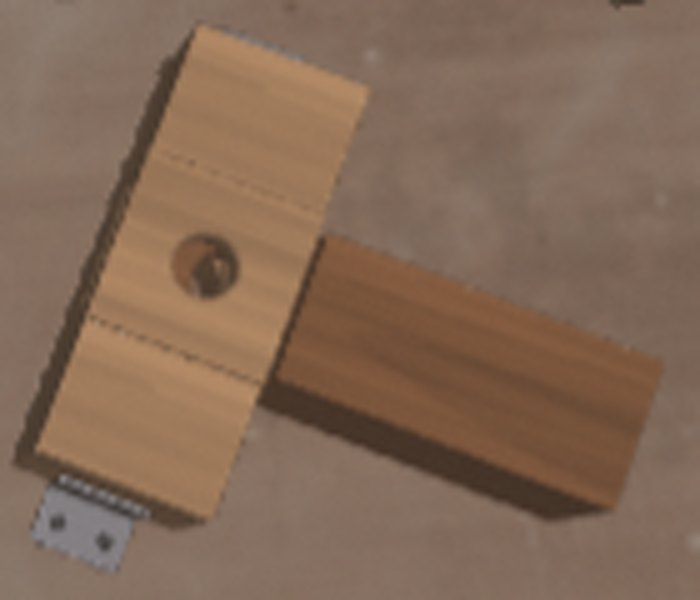

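View pics/cd1.png

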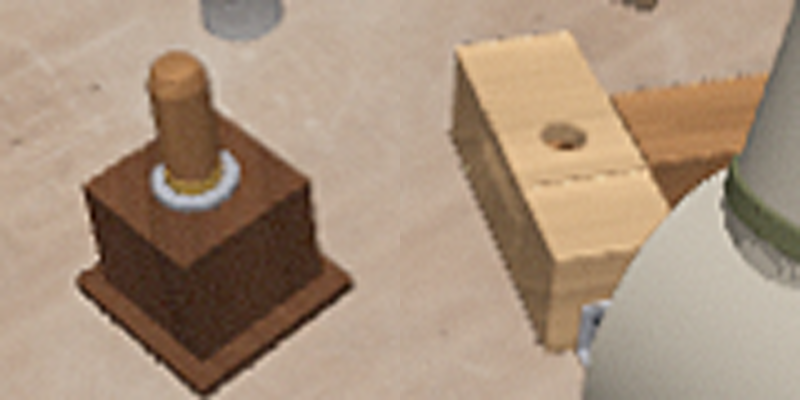

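Run:
```python
from h import *
import pickle
t,s=pickle.load(open("p0.pkl","rb"))
f=lambda X,Y,ox,oy,k=5,ky=5:((X+.5)/k-.5+ox,(Y+.5)/ky-.5+oy)
for z in (.076,.086):
    P=np.array([atz(t,f(*c,205,180),z) for c in ((65,105),(222,75),(248,238),(92,265))])
    print(z,P.mean(0),np.linalg.norm(np.diff(np.vstack([P,P[:1]]),axis=0),axis=1))
    P=np.array([atz(s,f(*c,210,205),z) for c in ((85,187),(308,183),(187,268))]);print(P[:2].mean(0),np.linalg.norm(P[0]-P[2]),np.linalg.norm(P[1]-P[2]))
    print("collar",atz(t,f(152,168,205,180),z+.005),atz(s,f(195,180,210,205),z+.005))
    print("htop",atz(t,f(116,145,205,180),z+.066), atz(s,f(178,65,210,205),z+.072))
print("hole",atz(t,f(205,265,385,140),.07),atz(s,f(563-400,136,340,145,4.44,5),.07))
P=np.array([atz(t,f(*c,385,140),.07) for c in ((200,25),(370,90),(213,520),(37,450))])
print(P.mean(0),np.linalg.norm(np.diff(np.vstack([P,P[:1]]),axis=0),axis=1))
d=(P[0]+P[1]-P[2]-P[3])/2; print("leg x dir deg",np.degrees(np.arctan2(d[1],d[0])))
print("wax,tin",atz(t,(338,273),.026),atz(t,(286.5,147),.038))
```

```text
0.076 [0.50206329 0.28907503 0.076     ] [0.07356028 0.07725084 0.07173472 0.07586418]
[0.49714621 0.29222481 0.076     ] 0.07441472130924356 0.07172633816125557
collar [0.50223637 0.29000088 0.081     ] [0.49566444 0.29291989 0.081     ]
htop [0.50254279 0.28988894 0.142     ] [0.4997916  0.28975166 0.148     ]
0.086 [0.50053162 0.28648778 0.086     ] [0.07267495 0.0763211  0.07087137 0.07495113]
[0.4875856  0.29544769 0.086     ] 0.07320714532764358 0.07056238831789449
collar [0.50069334 0.28738675 0.091     ] [0.48604987 0.29615776 0.091     ]
htop [0.50087269 0.2870678  0.152     ] [0.48891755 0.29344636 0.158     ]
hole [ 0.55596907 -0.14682316  0.07      ] [ 0.5508155  -0.14344945  0.07      ]
[ 0.55508314 -0.14725277  0.07      ] [0.08393328 0.21728388 0.08394666 0.21817208]
leg x dir deg -21.81175892896
wax,tin [0.3707673  0.05343601 0.026     ] [0.67566712 0.18228553 0.038     ]
```

```bash
cat >> h.py <<'E'
def delta(st,X,yawdeg=None):
    q=st["tcp_rot"];M=R.from_quat([q[1],q[2],q[3],q[0]])
    d=M.inv().apply(np.array(X)-st["eef_pos"])*1000
    m=M.as_matrix();yaw=np.degrees(np.arctan2(m[1,0],m[0,0]))
    out="tool shift mm %s yaw %.2f tilt %s"%(np.round(d,1),yaw,np.round(m[:2,2],4))
    if yawdeg is not None:
        T=R.from_euler("z",yawdeg,degrees=True)*R.from_euler("x",180,degrees=True)
        rv=(M.inv()*T).as_rotvec(degrees=True)
        out+=" turn %s ; shift in target frame %s"%(np.round(rv,2),np.round(T.inv().apply(np.array(X)-st["eef_pos"])*1000,1))
    return out
E
python3 - <<'E'
from cell import r
from h import *
st=r.state();p=r.read_camera("wrist");print(np.round(p["mount"],3),p["fx"])
print(delta(st,[.555,-.147,.25],-21.8))
E
```

```text
[[ 0.001 -0.962 -0.273  0.071]
 [ 1.     0.     0.001 -0.001]
 [-0.001 -0.273  0.962 -0.146]
 [ 0.     0.     0.     1.   ]] 297.6807711877082
tool shift mm [ 483.5 -215.3  -11.3] yaw 17.81 tilt [ 0. -0.] turn [ 0.   -0.   39.61] ; shift in target frame [ 235.2 -474.1  -11.3]
```

Call:
play_rows(
  rows=[
    [0,0,0,0,0,7.9],
    [0,0,0,0,0,7.9],
    [0,0,0,0,0,7.9],
    [0,0,0,0,0,7.9],
    [0,0,0,0,0,7.9],
  ],
  jaw=1,
)

```text
time_s: 1.55
eef_pos: [0.1605, -0.4999, 0.2387]
tcp_rot: [0.0, 0.982, -0.191, -0.0]
force: [-0.3, 0.9, -0.2]
finger_gap: 0.0881
```

Call:
play_rows(
  rows=[
    [19.6,-39.5,-2,0,0,0],
    [19.6,-39.5,-2,0,0,0],
    [19.6,-39.5,-2,0,0,0],
    [19.6,-39.5,-2,0,0,0],
    [19.6,-39.5,-2,0,0,0],
  ],
)

```text
time_s: 2.05
eef_pos: [0.3257, -0.3512, 0.249]
tcp_rot: [0.0, 0.982, -0.188, 0.0]
force: [0.8, -0.7, -0.3]
finger_gap: 0.0881
```

Call:
play_rows(
  rows=[
    [19.6,-39.5,-2,0,0,0],
    [19.6,-39.5,-2,0,0,0],
    [19.6,-39.5,-2,0,0,0],
    [19.6,-39.5,-2,0,0,0],
    [19.6,-39.5,-2,0,0,0],
  ],
)

```text
time_s: 2.55
eef_pos: [0.4898, -0.2038, 0.2589]
tcp_rot: [0.0, 0.982, -0.188, 0.0]
force: [-0.2, -0.7, -0.1]
finger_gap: 0.0881
```

Call:
play_rows(
  rows=[
    [19.6,-39.5,0,0,0,0],
    [10,-30,0,0,0,0],
    [0,0,0,0,0,0],
    [0,0,0,0,0,0],
  ],
)

```text
time_s: 2.95
eef_pos: [0.5418, -0.1514, 0.2585]
tcp_rot: [0.0, 0.982, -0.188, -0.0]
force: [-0.8, -0.5, 0.6]
finger_gap: 0.0883
```

Run:
```python
from cell import r
from h import *
import pickle
st=r.state();p=r.read_camera("wrist");pickle.dump((st,p),open("w1.pkl","wb"))
cv2.imwrite("pics/w1.png",p["pixels"][:,:,::-1])
print(st["eef_pos"],proj(p,[[.555,-.147,.07],[0.552,-.145,.07]],st),st["q"])
```

```text
[ 0.54184665 -0.15141114  0.25848545] [[310.25591614 168.55474099]
 [309.61373512 171.61644977]] [-4.80576809e-01  3.83916662e-01  1.34703476e+00 -2.85547981e-04
  1.41112126e+00  1.46778651e+00]
```

View pics/w1.png

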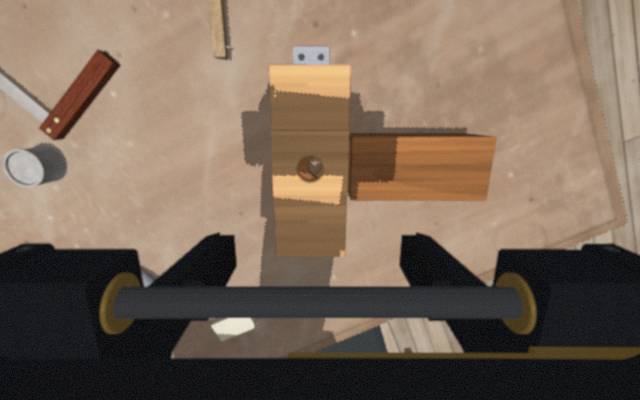

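Run:
```python
from h import *
import pickle
st,p=pickle.load(open("w1.pkl","rb"))
cv2.imwrite("pics/w1z.png",cv2.resize(p["pixels"][120:220,260:360,::-1],None,fx=6,fy=6,interpolation=cv2.INTER_CUBIC))
```

```text
(no output)
```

View pics/w1z.png

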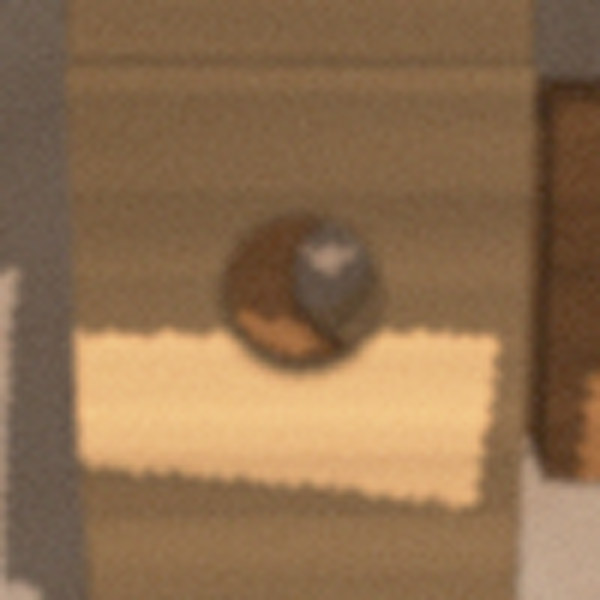

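Run:
```python
from cell import r
from h import *
import pickle
st,p=pickle.load(open("w1.pkl","rb"))
print(atz(p,(309.9,167.9),.07,st), atz(p,(260+290.5/6-.5,167.9),.0555,st))
print(delta(r.state(),[.501,.289,.26],-21.8))
```

```text
[ 0.5558455  -0.14690541  0.07      ] [ 0.55447498 -0.14344189  0.0555    ]
tool shift mm [-200.7 -394.8   -1.4] yaw -21.70 tilt [-0.0004 -0.0001] turn [0.02 0.02 0.1 ] ; shift in target frame [-201.4 -394.5   -1.4]
```

Call:
play_rows(
  rows=[
    [-18.2,-35.9,0,0,0,0],
    [-18.2,-35.9,0,0,0,0],
    [-18.2,-35.9,0,0,0,0],
    [-18.2,-35.9,0,0,0,0],
    [-18.2,-35.9,0,0,0,0],
  ],
)

```text
time_s: 3.5
eef_pos: [0.523, 0.049, 0.259]
tcp_rot: [0.0, 0.982, -0.189, 0.0]
force: [0.6, 0.3, 0.4]
finger_gap: 0.0884
```

Call:
play_rows(
  rows=[
    [-18.2,-35.9,0,0,0,0],
    [-18.2,-35.9,0,0,0,0],
    [-18.2,-35.9,0,0,0,0],
    [-18.2,-35.9,0,0,0,0],
    [-18.2,-35.9,0,0,0,0],
  ],
)

```text
time_s: 4.0
eef_pos: [0.5054, 0.2494, 0.2591]
tcp_rot: [-0.0, 0.982, -0.189, 0.0]
force: [0.4, -1.4, 0.1]
finger_gap: 0.0884
```

Call:
play_rows(
  rows=[
    [-18.2,-35.9,0,0,0,0],
    [0,0,0,0,0,0],
    [0,0,0,0,0,0],
  ],
)

```text
time_s: 4.3
eef_pos: [0.5019, 0.2885, 0.2587]
tcp_rot: [0.0, 0.982, -0.188, 0.0]
force: [0.2, -1.0, 0.0]
finger_gap: 0.0883
```

Run:
```python
from cell import r
from h import *
import pickle
st=r.state();p=r.read_camera("wrist");pickle.dump((st,p),open("w2.pkl","wb"))
cv2.imwrite("pics/w2.png",p["pixels"][:,:,::-1])
print(st["eef_pos"],proj(p,[[.501,.289,.152],[.501,.289,.081]],st),st["q"])
print(delta(st,[.501,.289,.26],-21.8))
```

```text
[0.50193296 0.28854238 0.2586798 ] [[318.23863222 198.0011759 ]
 [318.03873496 180.71764567]] [ 3.19648328e-01  4.20993942e-01  1.29298799e+00 -3.96218318e-04
  1.42782774e+00  2.26929067e+00]
tool shift mm [-1.  -0.1 -1.3] yaw -21.70 tilt [-0.0001 -0.0004] turn [ 0.03 -0.    0.1 ] ; shift in target frame [-1.  -0.1 -1.3]
```

View pics/w2.png

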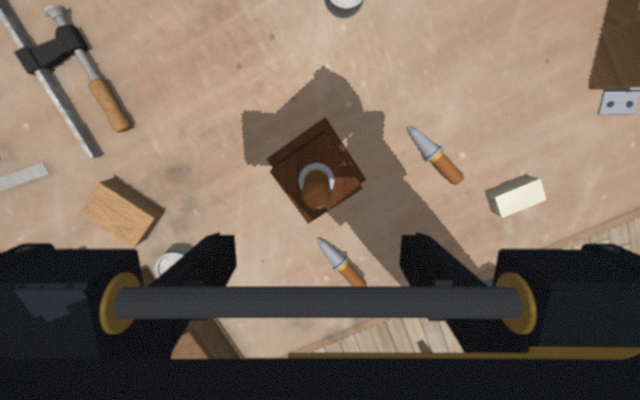

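Run:
```python
from h import *
import pickle
st,p=pickle.load(open("w2.pkl","rb"))
cv2.imwrite("pics/w2z.png",cv2.resize(p["pixels"][115:235,260:380,::-1],None,fx=5,fy=5,interpolation=cv2.INTER_CUBIC))
for a,b in(((408,127),(461,182)),((318,238),(365,286))): print(np.linalg.norm(atz(p,a,.014,st)-atz(p,b,.014,st)))
```

```text
0.10533021901838337
0.10407979842758368
```

View pics/w2z.png

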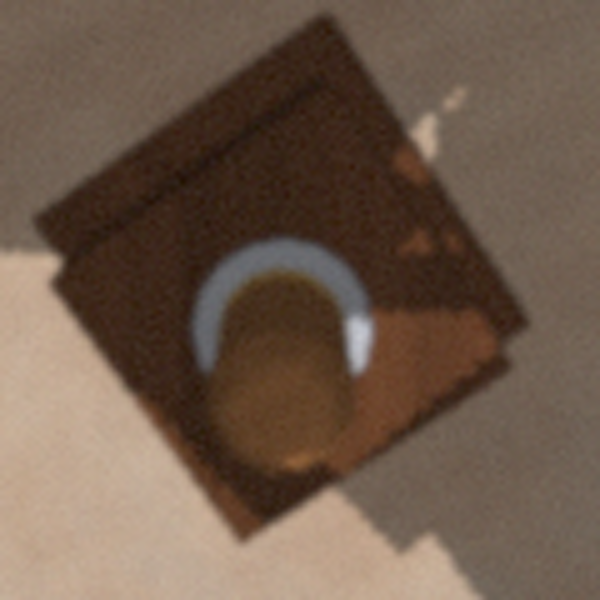

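Run:
```python
from cell import r
from h import *
import pickle
st,p=pickle.load(open("w2.pkl","rb"))
X=atz(p,(316.1,180.2),.081,st);print(X)
print("handle shoulder", atz(p,(260+283/5-.5,115+ 395/5-.5),.142,st))
print(delta(st,[X[0],X[1],.094],-21.8))
```

```text
[0.50234284 0.29078603 0.081     ]
handle shoulder [0.50306773 0.2902487  0.142     ]
tool shift mm [ -0.5  -2.3 164.7] yaw -21.70 tilt [-0.0001 -0.0004] turn [ 0.03 -0.    0.1 ] ; shift in target frame [ -0.5  -2.2 164.7]
```

Call:
play_rows(
  rows=[
    [-0.2,-2,30,0,0,0],
    [0,0,35,0,0,0],
    [0,0,35,0,0,0],
    [0,0,30,0,0,0],
    [0,0,15,0,0,0],
  ],
)

```text
time_s: 4.85
eef_pos: [0.5019, 0.2889, 0.1113]
tcp_rot: [0.001, 0.982, -0.189, -0.002]
force: [-0.8, -0.4, 0.8]
finger_gap: 0.0884
```

Call:
play_rows(
  rows=[
    [0,0,10,0,0,0],
    [0,0,10,0,0,0],
    [0,0,0,0,0,0],
    [0,0,0,0,0,0],
  ],
)

```text
time_s: 5.25
eef_pos: [0.5028, 0.291, 0.0944]
tcp_rot: [-0.0, 0.982, -0.188, 0.0]
force: [1.1, 0.5, 1.0]
finger_gap: 0.088
```

Call:
play_rows(
  rows=[
    [0,0,0,0,0,0],
    [0,0,0,0,0,0],
    [0,0,0,0,0,0],
    [0,0,0,0,0,0],
    [0,0,0,0,0,0],
  ],
  jaw=-1,
)

```text
time_s: 5.75
eef_pos: [0.5024, 0.2913, 0.0938]
tcp_rot: [-0.0, 0.982, -0.188, 0.0]
force: [0.1, -0.5, -0.0]
finger_gap: 0.0505
```

Call:
play_rows(
  rows=[
    [0,0,0,0,0,0],
    [0,0,0,0,0,0],
    [0,0,0,0,0,0],
    [0,0,0,0,0,0],
    [0,0,0,0,0,0],
  ],
)

```text
time_s: 6.25
eef_pos: [0.5023, 0.2912, 0.0937]
tcp_rot: [0.0, 0.982, -0.188, -0.0]
force: [0.8, -0.7, 1.1]
finger_gap: 0.0268
```

Call:
play_rows(
  rows=[
    [0,0,0,0,0,0],
    [0,0,0,0,0,0],
    [0,0,0,0,0,0],
  ],
)

```text
time_s: 6.55
eef_pos: [0.5023, 0.2912, 0.0937]
tcp_rot: [0.0, 0.982, -0.188, -0.0]
force: [0.2, -2.3, 1.0]
finger_gap: 0.0267
```

Call:
play_rows(
  rows=[
    [0,0,-5,0,0,0],
    [0,0,-10,0,0,0],
    [0,0,-20,0,0,0],
    [0,0,-30,0,0,0],
    [0,0,-30,0,0,0],
  ],
)

```text
time_s: 7.05
eef_pos: [0.5022, 0.2912, 0.1904]
tcp_rot: [-0.0, 0.982, -0.188, -0.0]
force: [-0.0, 0.8, -2.4]
finger_gap: 0.027
```

Call:
play_rows(
  rows=[
    [0,0,-15,0,0,0],
    [0,0,0,0,0,0],
    [0,0,0,0,0,0],
    [0,0,0,0,0,0],
  ],
)

```text
time_s: 7.45
eef_pos: [0.5019, 0.2911, 0.2026]
tcp_rot: [0.001, 0.982, -0.188, -0.001]
force: [-0.4, -0.2, -1.5]
finger_gap: 0.0272
```

Run:
```python
from cell import r
from h import *
F=[r.state()["force"]]
for i in range(2):
    p=r.read_camera(["scene","wrist"][i]);F.append(r.state()["force"])
    cv2.imwrite(f"pics/g{i}.png",p["pixels"][:,:,::-1])
print(np.round(F,1))
st=r.state();a=np.radians(68.3);ly=np.array([np.cos(a),np.sin(a),0])
T=np.array([.5557,-.147,0])-ly*.004
print(st["eef_pos"],st["finger_gap"],T,delta(st,[T[0],T[1],.19],-21.7))
```

```text
[[-0.4 -0.2 -1.5]
 [-0.4  0.5 -1.7]
 [-0.5 -0.2 -1.8]]
[0.50200682 0.29110555 0.20270289] 0.026927249320732528 [ 0.55422101 -0.15071653  0.        ] tool shift mm [211.9 391.2  12.9] yaw -21.69 tilt [-0.0018 -0.0006] turn [0.07 0.08 0.01] ; shift in target frame [211.9 391.2  12.7]
```

View pics/g0.png

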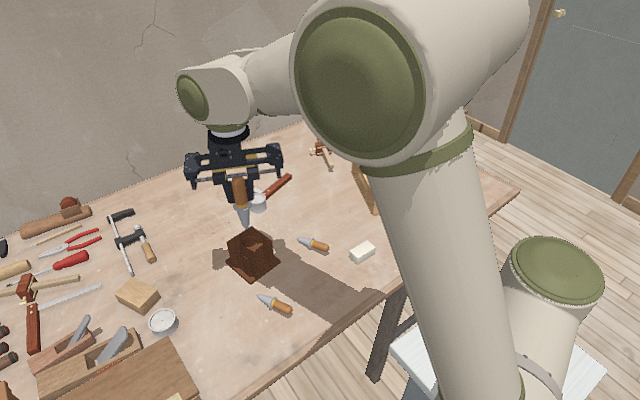

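View pics/g1.png

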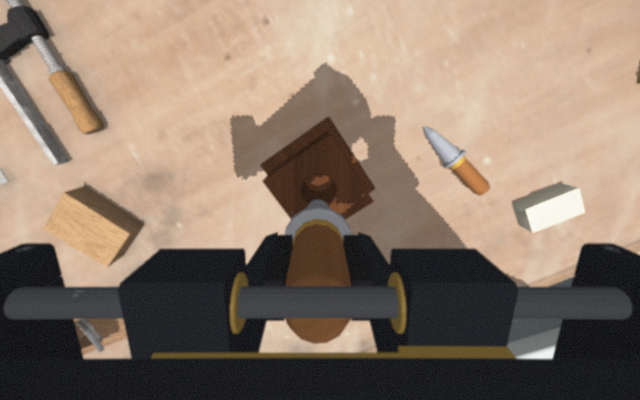

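Run:
```python
from h import *
import cv2
from cell import r
st=r.state();p=r.read_camera("wrist")
m=np.array(p["mount"]);Ri=m[:3,:3].T;c=m[:3,3]
rv=cv2.Rodrigues(Ri)[0]
pts=np.array([[0,0,.086],[0,0,.018],[0,0,.013],[.02,0,.013],[0,.02,.013],[0,-.02,.013],[0,0,-.058]])
print(np.round(cv2.projectPoints(pts,rv,-Ri@c,K(p),p["D"])[0][:,0],1))
cv2.imwrite("pics/g2z.png",cv2.resize(p["pixels"][160:360,250:390,::-1],None,fx=3,fy=3,interpolation=cv2.INTER_CUBIC))
```

```text
[[318.5 203.6]
 [318.9 236.7]
 [318.9 240.1]
 [319.  207.1]
 [353.4 240.1]
 [284.3 240.1]
 [319.9 322.9]]
```

View pics/g2z.png

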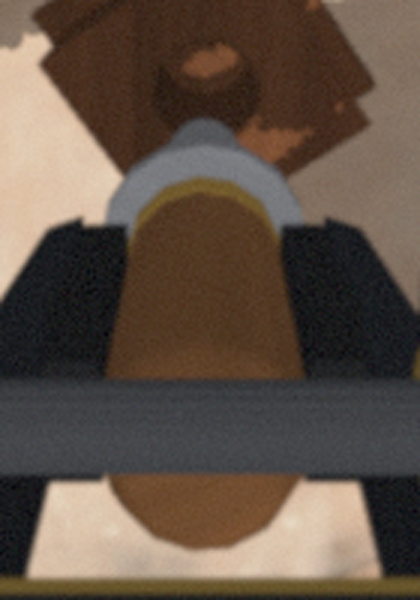

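Call:
play_rows(
  rows=[
    [8,16,0,0,0,0],
    [16,30,0,0,0,0],
    [20,36,0,0,0,0],
    [20,36,0,0,0,0],
    [20,36,0,0,0,0],
  ],
)

```text
time_s: 8.1
eef_pos: [0.5233, 0.1156, 0.2034]
tcp_rot: [0.0, 0.982, -0.188, -0.0]
force: [1.3, -0.2, -1.8]
finger_gap: 0.0268
```

Call:
play_rows(
  rows=[
    [20,36,0,0,0,0],
    [20,36,0,0,0,0],
    [20,36,0,0,0,0],
    [20,36,0,0,0,0],
    [16,30,0,0,0,0],
  ],
)

```text
time_s: 8.6
eef_pos: [0.5483, -0.0822, 0.2033]
tcp_rot: [0.0, 0.982, -0.189, -0.0]
force: [1.2, -0.3, -1.3]
finger_gap: 0.0266
```

Call:
play_rows(
  rows=[
    [16,30,0,0,0,0],
    [10,20,0,0,0,0],
    [6,13,0,0,0,0],
    [0,0,0,0,0,0],
    [0,0,0,0,0,0],
  ],
)

```text
time_s: 9.1
eef_pos: [0.5547, -0.1496, 0.2035]
tcp_rot: [-0.0, 0.982, -0.188, -0.0]
force: [0.2, 0.3, -1.4]
finger_gap: 0.0266
```

Run:
```python
from cell import r
from h import *
st=r.state();p=r.read_camera("wrist")
cv2.imwrite("pics/h0.png",p["pixels"][:,:,::-1])
T=[.55422,-.15072]
print(st["eef_pos"],st["force"],delta(st,[T[0],T[1],.16],-21.7))
print(proj(p,[[.5557,-.147,.07]],st))
```

```text
[ 0.5547386  -0.1496493   0.20352849] [ 0.18160664  0.32716954 -1.35981911] tool shift mm [-0.1  1.2 43.5] yaw -21.67 tilt [-0.0004  0.0006] turn [-0.02  0.04  0.03] ; shift in target frame [-0.1  1.2 43.5]
[[315.44561486 189.45643753]]
```

View pics/h0.png

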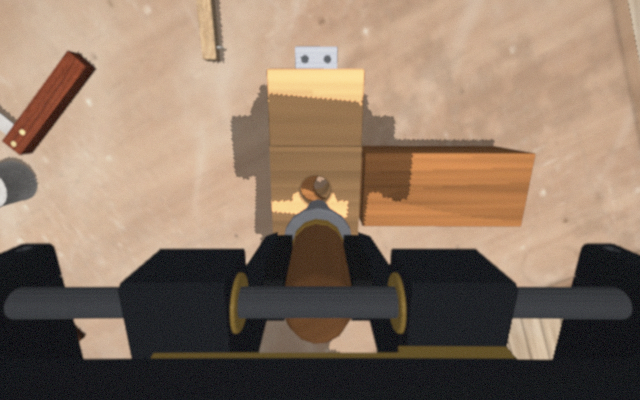

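Call:
play_rows(
  rows=[
    [0,1.2,10,0,0,0],
    [0,0,15,0,0,0],
    [0,0,12,0,0,0],
    [0,0,5,0,0,0],
    [0,0,0,0,0,0],
  ],
)

```text
time_s: 9.65
eef_pos: [0.5541, -0.1511, 0.1609]
tcp_rot: [-0.0, 0.982, -0.188, -0.001]
force: [0.3, 0.5, -2.3]
finger_gap: 0.0268
```

Call:
play_rows(
  rows=[
    [0,0,4,0,0,0],
    [0,0,4,0,0,0],
    [0,0,4,0,0,0],
    [0,0,0,0,0,0],
  ],
)

```text
time_s: 10.05
eef_pos: [0.5542, -0.1515, 0.1492]
tcp_rot: [-0.0, 0.982, -0.188, -0.0]
force: [-0.4, 0.5, -2.1]
finger_gap: 0.0269
```

Call:
play_rows(
  rows=[
    [0,0,3,0,0,0],
    [0,0,3,0,0,0],
    [0,0,0,0,0,0],
  ],
)

```text
time_s: 10.35
eef_pos: [0.5542, -0.1515, 0.1433]
tcp_rot: [-0.0, 0.982, -0.188, -0.0]
force: [-0.2, -0.4, -2.5]
finger_gap: 0.027
```

Call:
play_rows(
  rows=[
    [0,0,2,0,0,0],
    [0,0,2,0,0,0],
    [0,0,0,0,0,0],
  ],
)

```text
time_s: 10.65
eef_pos: [0.5543, -0.1515, 0.1394]
tcp_rot: [-0.0, 0.982, -0.188, -0.0]
force: [-0.6, -0.3, -1.8]
finger_gap: 0.0271
```

Call:
play_rows(
  rows=[
    [0,0,2,0,0,0],
    [0,0,2,0,0,0],
    [0,0,0,0,0,0],
  ],
)

```text
time_s: 10.95
eef_pos: [0.5542, -0.1515, 0.1354]
tcp_rot: [-0.0, 0.982, -0.188, -0.0]
force: [-0.9, -0.0, -2.0]
finger_gap: 0.027
```

Call:
play_rows(
  rows=[
    [0,0,2,0,0,0],
    [0,0,0,0,0,0],
  ],
)

```text
time_s: 11.15
eef_pos: [0.5543, -0.1515, 0.1335]
tcp_rot: [-0.0, 0.982, -0.188, -0.0]
force: [0.3, -0.4, -2.6]
finger_gap: 0.0268
```

Call:
play_rows(
  rows=[
    [0,0,1,0,0,0],
    [0,0,1,0,0,0],
    [0,0,0,0,0,0],
  ],
)

```text
time_s: 11.45
eef_pos: [0.5543, -0.1515, 0.1316]
tcp_rot: [-0.0, 0.982, -0.188, -0.0]
force: [-0.6, -0.4, -1.6]
finger_gap: 0.0269
```

Call:
play_rows(
  rows=[
    [0,0,1,0,0,0],
    [0,0,0,0,0,0],
  ],
)

```text
time_s: 11.65
eef_pos: [0.5544, -0.1516, 0.1307]
tcp_rot: [0.0, 0.982, -0.188, 0.0]
force: [-0.2, -0.7, -1.1]
finger_gap: 0.0265
```

Call:
play_rows(
  rows=[
    [0,0,1,0,0,0],
    [0,0,0,0,0,0],
  ],
)

```text
time_s: 11.85
eef_pos: [0.5544, -0.1517, 0.1298]
tcp_rot: [0.0, 0.982, -0.188, 0.0]
force: [-0.1, -0.8, -0.4]
finger_gap: 0.0267
```

Call:
play_rows(
  rows=[
    [0,0,1,0,0,0],
    [0,0,0,0,0,0],
  ],
)

```text
time_s: 12.05
eef_pos: [0.5544, -0.1519, 0.129]
tcp_rot: [0.0, 0.982, -0.188, 0.0]
force: [-1.7, -2.0, 1.3]
finger_gap: 0.0266
```

Call:
play_rows(
  rows=[
    [0,0,1,0,0,0],
    [0,0,0,0,0,0],
  ],
)

```text
time_s: 12.25
eef_pos: [0.5545, -0.1519, 0.1283]
tcp_rot: [0.0, 0.982, -0.188, 0.0]
force: [-2.3, -1.5, 5.9]
finger_gap: 0.0269
```

Call:
play_rows(
  rows=[
    [0,0,1,0,0,0],
    [0,0,0,0,0,0],
  ],
)

```text
time_s: 12.45
eef_pos: [0.5547, -0.152, 0.1279]
tcp_rot: [0.001, 0.982, -0.188, 0.001]
force: [-3.2, -1.1, 9.8]
finger_gap: 0.0268
```

Call:
play_rows(
  rows=[
    [0,0,1,0,0,0],
    [0,0,0,0,0,0],
  ],
)

```text
time_s: 12.65
eef_pos: [0.5548, -0.1519, 0.1271]
tcp_rot: [0.0, 0.982, -0.188, 0.001]
force: [-2.4, -1.4, 10.9]
finger_gap: 0.0272
```

Call:
play_rows(
  rows=[
    [0,0,1,0,0,0],
    [0,0,0,0,0,0],
  ],
)

```text
time_s: 12.85
eef_pos: [0.5549, -0.1519, 0.1265]
tcp_rot: [0.0, 0.982, -0.188, 0.001]
force: [-3.9, -0.7, 12.3]
finger_gap: 0.0272
```

Call:
play_rows(
  rows=[
    [0,0,1,0,0,0],
    [0,0,0,0,0,0],
  ],
)

```text
time_s: 13.05
eef_pos: [0.5547, -0.1517, 0.125]
tcp_rot: [0.0, 0.982, -0.188, 0.001]
force: [-0.9, 0.3, 4.7]
finger_gap: 0.0267
```

Run:
```python
from cell import r
from h import *
st=r.state();p=r.read_camera("wrist")
cv2.imwrite("pics/i0.png",cv2.resize(p["pixels"][100:360,230:430,::-1],None,fx=3,fy=2.3,interpolation=cv2.INTER_CUBIC))
print(st["moment"])
```

```text
[-0.1629464   0.33405787  0.02576288]
```

View pics/i0.png

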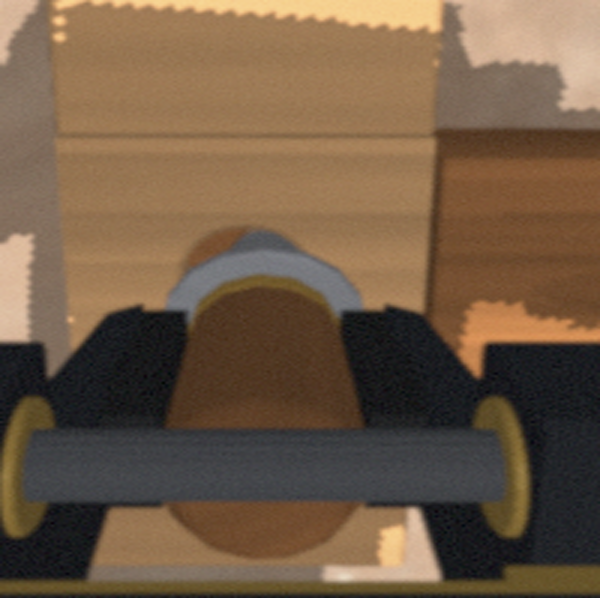

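Call:
play_rows(
  rows=[
    [0,0,1,0,0,0],
    [0,0,0,0,0,0],
  ],
)

```text
time_s: 13.3
eef_pos: [0.5547, -0.1516, 0.1236]
tcp_rot: [0.0, 0.982, -0.188, 0.001]
force: [-1.6, -0.1, 6.6]
finger_gap: 0.0271
```

Call:
play_rows(
  rows=[
    [0,0,1,0,0,0],
    [0,0,0,0,0,0],
  ],
)

```text
time_s: 13.5
eef_pos: [0.5547, -0.1515, 0.1226]
tcp_rot: [0.0, 0.982, -0.188, 0.001]
force: [-2.0, 1.1, 6.7]
finger_gap: 0.0268
```

Call:
play_rows(
  rows=[
    [0,0,1,0,0,0],
    [0,0,0,0,0,0],
  ],
)

```text
time_s: 13.7
eef_pos: [0.5547, -0.1514, 0.1217]
tcp_rot: [-0.0, 0.982, -0.188, 0.001]
force: [-2.1, 0.2, 7.3]
finger_gap: 0.0271
```

Call:
play_rows(
  rows=[
    [0,0,1,0,0,0],
    [0,0,0,0,0,0],
  ],
)

```text
time_s: 13.9
eef_pos: [0.5548, -0.1513, 0.1207]
tcp_rot: [-0.0, 0.982, -0.188, 0.001]
force: [-1.4, 0.1, 8.2]
finger_gap: 0.0269
```

Call:
play_rows(
  rows=[
    [-0.4,0,1,0,0,0],
    [0,0,1,0,0,0],
    [0,0,0,0,0,0],
  ],
)

```text
time_s: 14.2
eef_pos: [0.5546, -0.1511, 0.1188]
tcp_rot: [-0.0, 0.982, -0.188, 0.001]
force: [-0.6, 2.5, 8.4]
finger_gap: 0.0267
```

Call:
play_rows(
  rows=[
    [0,0,1,0,0,0],
    [0,0,0,0,0,0],
  ],
)

```text
time_s: 14.4
eef_pos: [0.5546, -0.151, 0.1179]
tcp_rot: [-0.0, 0.982, -0.188, 0.001]
force: [-0.7, 2.7, 8.2]
finger_gap: 0.0271
```

Call:
play_rows(
  rows=[
    [0,0,1,0,0,0],
    [0,0,0,0,0,0],
  ],
)

```text
time_s: 14.6
eef_pos: [0.5546, -0.1509, 0.1169]
tcp_rot: [-0.0, 0.982, -0.188, 0.001]
force: [-1.3, 3.1, 9.8]
finger_gap: 0.0269
```

Call:
play_rows(
  rows=[
    [0,0,1,0,0,0],
    [0,0,0,0,0,0],
  ],
)

```text
time_s: 14.8
eef_pos: [0.5547, -0.1509, 0.1161]
tcp_rot: [-0.0, 0.982, -0.188, 0.001]
force: [-1.5, 4.1, 10.9]
finger_gap: 0.0271
```

Call:
play_rows(
  rows=[
    [-0.2,-0.6,0.5,0,0,0],
    [0,-0.1,0.5,0,0,0],
    [0,0,0,0,0,0],
  ],
)

```text
time_s: 15.1
eef_pos: [0.5548, -0.1507, 0.1157]
tcp_rot: [0.0, 0.982, -0.188, 0.001]
force: [-2.3, 1.0, 14.2]
finger_gap: 0.0269
```

Call:
play_rows(
  rows=[
    [0,-0.15,1,0,0,0],
    [0,0,0,0,0,0],
  ],
)

```text
time_s: 15.3
eef_pos: [0.555, -0.1506, 0.1152]
tcp_rot: [0.0, 0.982, -0.188, 0.002]
force: [-4.4, 1.2, 18.1]
finger_gap: 0.0273
```

Call:
play_rows(
  rows=[
    [0,-0.15,1,0,0,0],
    [0,0,0,0,0,0],
  ],
)

```text
time_s: 15.5
eef_pos: [0.5552, -0.1507, 0.1147]
tcp_rot: [0.001, 0.982, -0.188, 0.002]
force: [-5.6, 1.8, 22.9]
finger_gap: 0.0271
```

Run:
```python
from cell import r
from h import *
st=r.state();p=r.read_camera("wrist")
cv2.imwrite("pics/j0.png",cv2.resize(p["pixels"][100:360,230:430,::-1],None,fx=3,fy=2.3,interpolation=cv2.INTER_CUBIC))
s=r.read_camera("top")
cv2.imwrite("pics/j1.png",cv2.resize(s["pixels"][140:260,385:525,::-1],None,fx=5,fy=5,interpolation=cv2.INTER_CUBIC))
print(r.state()["force"],st["eef_pos"],st["moment"])
```

```text
[-4.8926423   1.72734282 21.99165239] [ 0.5552336  -0.15065901  0.1147444 ] [ 0.18374718  1.10918238 -0.02985773]
```

View pics/j0.png

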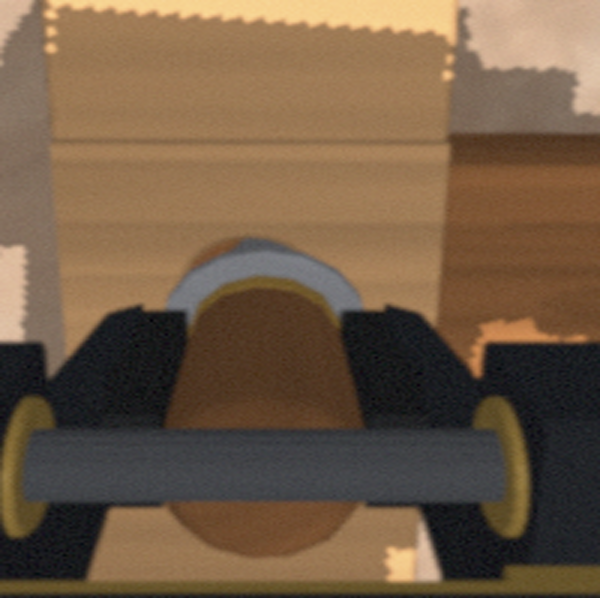

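View pics/j1.png

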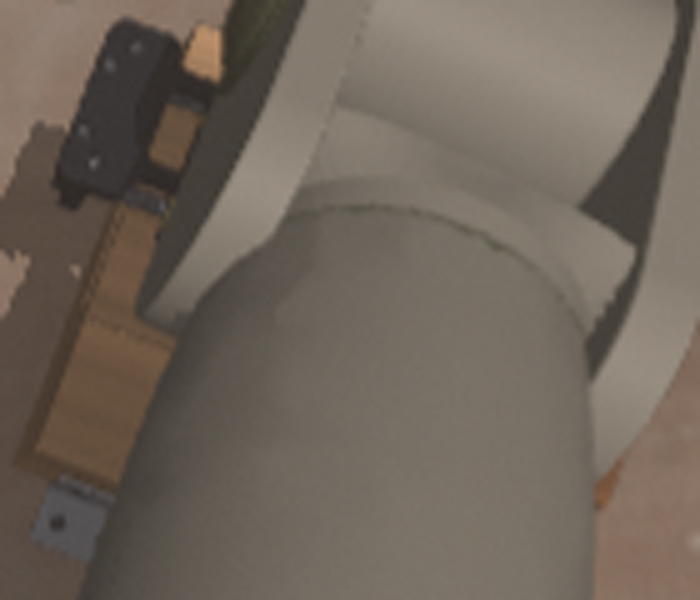

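Call:
play_rows(
  rows=[
    [-0.5,0,0,0,0,0],
    [0,0,0,0,0,0],
    [0,0,0,0,0,0],
  ],
)

```text
time_s: 15.9
eef_pos: [0.555, -0.1506, 0.1148]
tcp_rot: [0.001, 0.982, -0.188, 0.002]
force: [-3.9, 1.5, 20.8]
finger_gap: 0.0269
```

Call:
play_rows(
  rows=[
    [-0.4,0,0.1,0,0,0],
    [0,0,0,0,0,0],
    [0,0,0,0,0,0],
    [0,0,0,0,0,0],
    [0,0,0,0,0,0],
  ],
)

```text
time_s: 16.4
eef_pos: [0.5549, -0.1505, 0.1147]
tcp_rot: [0.001, 0.982, -0.188, 0.003]
force: [-1.9, 0.7, 21.9]
finger_gap: 0.0269
```

Call:
play_rows(
  rows=[
    [0,0,0,0,0,0],
    [0,0,0,0,0,0],
    [0,0,0,0,0,0],
    [0,0,0,0,0,0],
    [0,0,0,0,0,0],
  ],
)

```text
time_s: 16.9
eef_pos: [0.5549, -0.1505, 0.1148]
tcp_rot: [0.001, 0.982, -0.188, 0.003]
force: [-2.9, 1.3, 19.8]
finger_gap: 0.027
```

Call:
play_rows(
  rows=[
    [0,0,0,0,0,0],
    [0,0,0,0,0,0],
    [0,0,0,0,0,0],
    [0,0,0,0,0,0],
    [0,0,0,0,0,0],
  ],
)

```text
time_s: 17.4
eef_pos: [0.5549, -0.1506, 0.1148]
tcp_rot: [0.001, 0.982, -0.188, 0.003]
force: [-2.6, 1.4, 20.7]
finger_gap: 0.0269
```

Call:
play_rows(
  rows=[
    [0,0,-0.8,0,0,0],
    [0,0,0,0,0,0],
  ],
)

```text
time_s: 17.6
eef_pos: [0.5547, -0.1505, 0.1149]
tcp_rot: [0.001, 0.982, -0.188, 0.002]
force: [-1.5, 0.5, 15.2]
finger_gap: 0.027
```

Call:
play_rows(
  rows=[
    [0,0,0,0,0,0],
    [0,0,0,0,0,0],
    [0,0,0,0,0,0],
    [0,0,0,0,0,0],
    [0,0,0,0,0,0],
  ],
  jaw=1,
)

```text
time_s: 18.1
eef_pos: [0.5533, -0.15, 0.1122]
tcp_rot: [-0.0, 0.982, -0.188, -0.0]
force: [-0.1, 0.4, 0.1]
finger_gap: 0.0649
```

Call:
play_rows(
  rows=[
    [0,0,0,0,0,0],
    [0,0,0,0,0,0],
    [0,0,0,0,0,0],
    [0,0,0,0,0,0],
    [0,0,0,0,0,0],
  ],
)

```text
time_s: 18.6
eef_pos: [0.5533, -0.1501, 0.1124]
tcp_rot: [0.0, 0.982, -0.188, -0.0]
force: [-0.3, -0.3, 0.4]
finger_gap: 0.088
```

Call:
play_rows(
  rows=[
    [0,0,-10,0,0,0],
    [0,0,-20,0,0,0],
    [0,0,-30,0,0,0],
    [0,0,-40,0,0,0],
    [0,0,-40,0,0,0],
  ],
)

```text
time_s: 19.1
eef_pos: [0.5531, -0.15, 0.2546]
tcp_rot: [0.0, 0.982, -0.188, 0.0]
force: [-0.3, 1.1, -0.1]
finger_gap: 0.0881
```

Call:
play_rows(
  rows=[
    [0,0,0,0,0,0],
    [0,0,0,0,0,0],
  ],
)

```text
time_s: 19.3
eef_pos: [0.5534, -0.1501, 0.2532]
tcp_rot: [0.0, 0.982, -0.188, 0.001]
force: [-0.7, -0.3, -0.5]
finger_gap: 0.0879
```

Run:
```python
from cell import r
from h import *
import pickle
st=r.state();p=r.read_camera("wrist");pickle.dump((st,p),open("w3.pkl","wb"))
cv2.imwrite("pics/k0.png",p["pixels"][:,:,::-1])
cv2.imwrite("pics/k1.png",cv2.resize(p["pixels"][120:240,260:400,::-1],None,fx=5,fy=5,interpolation=cv2.INTER_CUBIC))
print(st["eef_pos"],st["force"],proj(p,[[.5548,-.1505,.07+.027+.005],[.5548,-.1505,.07+.027+.066]],st))
```

```text
[ 0.55339104 -0.15007405  0.25322322] [-0.73801829 -0.29752077 -0.52419789] [[318.11028538 184.09231382]
 [318.28645233 200.63130395]]
```

View pics/k0.png

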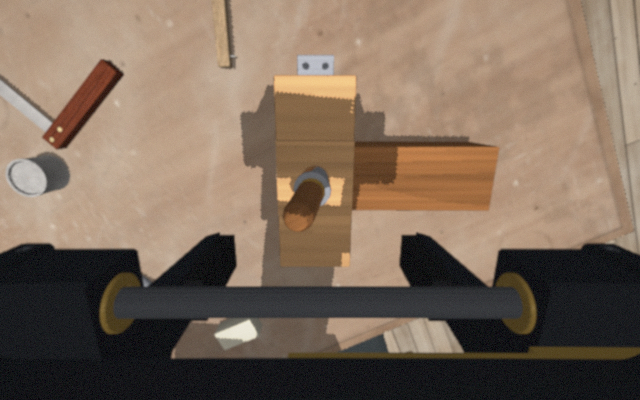

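View pics/k1.png

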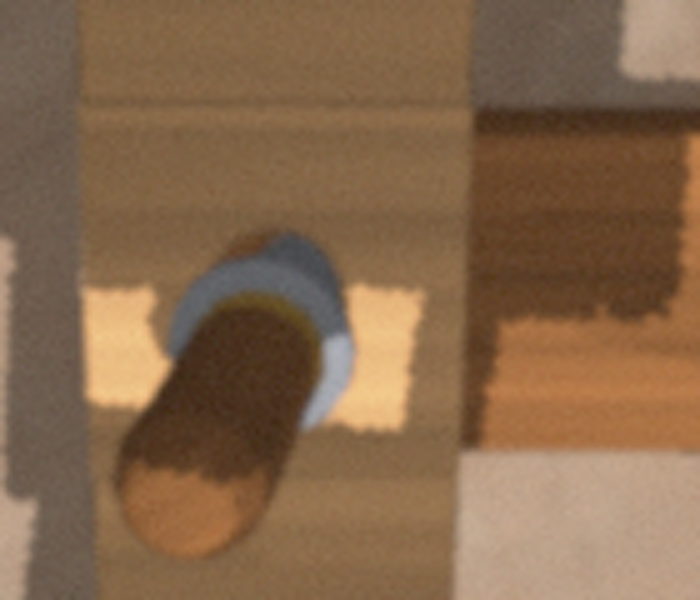

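Run:
```python
from cell import r
from h import *
import pickle
p=r.read_camera("scene");pickle.dump(p,open("s3.pkl","wb"))
cv2.imwrite("pics/l0.png",p["pixels"][:,:,::-1])
```

```text
(no output)
```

View pics/l0.png

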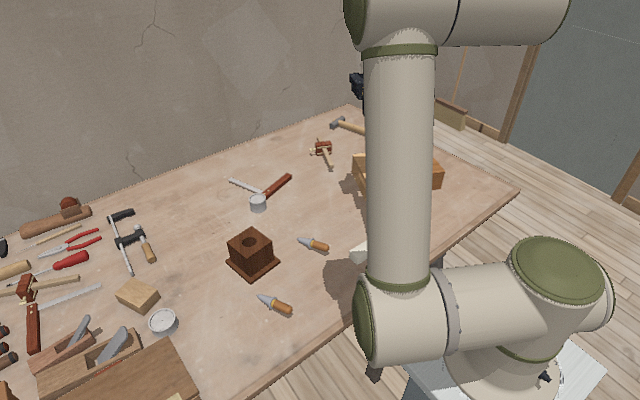

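```bash
cat > fit.py <<'E'
from h import *
from scipy.optimize import least_squares
th=np.linspace(0,2*np.pi,48,endpoint=False)
ring=lambda rr,z:np.c_[rr*np.cos(th),rr*np.sin(th),np.full(48,z)]
collar=np.vstack([ring(.02,0),ring(.02,.005)])
handle=np.vstack([ring(.014,.005),ring(.014,.066)]+[ring(.014*np.cos(a),.066+.010*np.sin(a)) for a in np.linspace(.2,1.57,7)])
def place(v,P):
    M=R.from_rotvec([v[3],v[4],0]).as_matrix();return P@M.T+v[:3]
def dist(p,st,v,P,obs):
    h=cv2.convexHull(proj(p,place(v,P),st).astype(np.float32))
    return [cv2.pointPolygonTest(h,(float(a),float(b)),True) for a,b in obs]
def fit(p,st,oc,oh,v0):
    f=lambda v:np.array(dist(p,st,v,collar,oc)+dist(p,st,v,handle,oh))
    s=least_squares(f,v0,x_scale=[.01,.01,.01,.1,.1],diff_step=1e-3,loss="soft_l1");return s.x,f(s.x)
E
python3 - <<'E'
from fit import *
import pickle
st,p=pickle.load(open("w3.pkl","rb"))
f=lambda L:[((x+.5)/5-.5+260,(y+.5)/5-.5+120) for x,y in L]
oc=f([(170,335),(185,300),(225,265),(262,256),(335,305),(352,350),(340,395),(312,428)])
oh=f([(119,480),(132,525),(190,558),(240,540),(270,490),(150,405),(180,350),(300,430),(318,370)])
for v0 in([.555,-.15,.095,0,0],[.553,-.148,.09,.1,-.2]):
    v,e=fit(p,st,oc,oh,v0);print(np.round(v,4),np.round(e,1))
    ax=R.from_rotvec([v[3],v[4],0]).apply([0,0,1]);tip=v[:3]-.068*ax
    a=np.radians(68.3);ly=np.array([np.cos(a),np.sin(a)]);lx=np.array([ly[1],-ly[0]])
    h=np.array([.5557,-.147])
    print("tilt along legx,legy deg",np.degrees(np.arcsin(ax[:2]@lx)),np.degrees(np.arcsin(ax[:2]@ly)),"tip leg",(tip[:2]-h)@lx,(tip[:2]-h)@ly,tip[2]-.07,"collar",(v[:2]-h)@lx,(v[:2]-h)@ly)
E
```

```text
[ 0.5478 -0.1405  0.081  -0.2172 -0.0707] [ 0.2  0.3 -0.1 -0.8  0.5 -0.1  0.  -0.5  0.7 -0.  -0.5  0.4  0.5  0.1
 -0.7 -0.6  0.4]
tilt along legx,legy deg -8.320209162337024 10.029369823118893 tip leg 0.00011815995940127391 -0.008731883257499152 -0.05519069774415307 collar -0.009721794593264487 0.0031105185255401145
[ 0.5478 -0.1405  0.081  -0.2174 -0.0708] [ 0.2  0.3 -0.1 -0.8  0.5 -0.1  0.  -0.5  0.7 -0.  -0.5  0.4  0.5  0.1
 -0.7 -0.6  0.4]
tilt along legx,legy deg -8.328547556232117 10.037071900651043 tip leg 0.00010113969746717692 -0.008740494830175999 -0.05527521900946261 collar -0.009748606796618825 0.003110908168146362
```

```bash
cat > tgt.py <<'E'
from h import *
a=np.radians(68.3);ly=np.array([np.cos(a),np.sin(a),0]);lx=np.array([ly[1],-ly[0],0]);H=np.array([.5557,-.147,.07])
def frame(tx,ty):  # drift axis with tilt (deg) along leg x, leg y ; tool frame: z=-ax, y ~ -ly
    ax=lx*np.sin(np.radians(tx))+ly*np.sin(np.radians(ty));ax[2]=np.sqrt(1-ax@ax)
    z=-ax;y=-ly-(-ly@z)*z;y/=np.linalg.norm(y);x=np.cross(y,z)
    return np.c_[x,y,z],ax
def cmd(st,X,M):
    q=st["tcp_rot"];C=R.from_quat([q[1],q[2],q[3],q[0]]);T=R.from_matrix(M)
    d=np.array(X)-st["eef_pos"]
    print("turn(tool)",np.round((C.inv()*T).as_rotvec(degrees=True),2),"shift cur frame",np.round(C.inv().apply(d)*1000,1),"shift tgt frame",np.round(T.inv().apply(d)*1000,1))
def leg(X): d=np.array(X)-H;return np.round([d@lx*1000,d@ly*1000,d[2]*1000],1)
E
python3 - <<'E'
from tgt import *
from cell import r
st=r.state();M,ax=frame(-8.3,10.0)
C=np.array([.5478,-.1405,.081]);cmd(st,C+.02*ax,M)
E
```

```text
turn(tool) [-9.99  8.53  0.75] shift cur frame [-10.8 -10.3 150.9] shift tgt frame [-33.1 -35.8 143.6]
```

Call:
play_rows(
  rows=[
    [0,0,0,-5,4.25,0.4],
    [0,0,0,-5,4.25,0.4],
    [-16.5,-18,0,0,0,0],
    [-16.5,-18,0,0,0,0],
    [0,0,0,0,0,0],
  ],
)

```text
time_s: 19.9
eef_pos: [0.5359, -0.1033, 0.2397]
tcp_rot: [0.099, 0.975, -0.193, 0.055]
force: [0.2, -0.7, 0.4]
finger_gap: 0.0883
```

Run:
```python
from tgt import *
from cell import r
import pickle
st=r.state();M,ax=frame(-8.3,10.0)
C=np.array([.5478,-.1405,.081]);cmd(st,C+.02*ax,M)
p=r.read_camera("wrist");pickle.dump((st,p),open("w4.pkl","wb"))
cv2.imwrite("pics/m0.png",cv2.resize(p["pixels"][120:320,220:420,::-1],None,fx=3,fy=3,interpolation=cv2.INTER_CUBIC))
print(proj(p,[C+.005*ax,C+.066*ax],st))
```

```text
turn(tool) [-0.01  0.1   0.1 ] shift cur frame [  1.6   1.9 143.5] shift tgt frame [  1.3   1.8 143.5]
[[319.97416131 182.24780024]
 [320.55474017 198.12351698]]
```

View pics/m0.png

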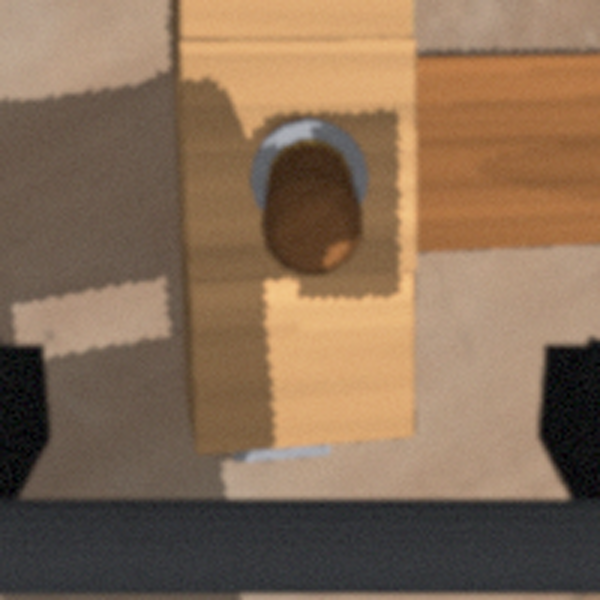

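Run:
```python
from fit import *
from tgt import *
from cell import r
import pickle
A=pickle.load(open("w3.pkl","rb"));B=pickle.load(open("w4.pkl","rb"))
f=lambda L,k,ox,oy:[((x+.5)/k-.5+ox,(y+.5)/k-.5+oy) for x,y in L]
oc=f([(170,335),(185,300),(225,265),(262,256),(335,305),(352,350),(340,395),(312,428)],5,260,120)
oh=f([(119,480),(132,525),(190,558),(240,540),(270,490),(150,405),(180,350),(300,430),(318,370)],5,260,120)
oc2=f([(250,175),(257,150),(280,126),(309,118),(340,127),(362,152),(368,175),(366,195)],3,220,120)
oh2=f([(263,225),(272,255),(312,275),(345,262),(360,232),(268,190),(357,190)],3,220,120)
def F(v,s=1): return np.array(dist(A[1],A[0],v,collar,oc)+dist(A[1],A[0],v,handle,oh)+dist(B[1],B[0],v,collar,oc2)+dist(B[1],B[0],v,handle,oh2))
s=least_squares(F,[.5478,-.1405,.081,-.217,-.07],x_scale=[.01,.01,.01,.1,.1],diff_step=1e-3,loss="soft_l1");v=s.x
print(np.round(v,4),np.round(F(v),1))
ax=R.from_rotvec([v[3],v[4],0]).apply([0,0,1])
print("tilt",np.degrees(np.arcsin(ax@lx)),np.degrees(np.arcsin(ax@ly)),"tip",leg(v[:3]-.068*ax),"collar",leg(v[:3]))
M,_=frame(np.degrees(np.arcsin(ax@lx)),np.degrees(np.arcsin(ax@ly)))
cmd(B[0],v[:3]+.02*ax,M)
```

```text
[ 0.5504 -0.1422  0.092  -0.204  -0.0496] [ 0.6  0.8  0.8  0.3  1.7  1.   0.8  0.1  1.2  0.1 -0.5  0.5  1.1  0.9
 -0.2  0.   1.1  0.2  0.1 -0.2 -0.5 -0.5 -0.4 -0.1 -0.1  0.5 -0.2 -0.3
  0.3  1.2  0.9 -0.3]
tilt -6.9253008116928605 9.784564237219918 tip [  1.5  -9.1 -44.6] collar [-6.7  2.5 22. ]
turn(tool) [ 0.21 -1.28 -0.14] shift cur frame [  6.6   4.4 133.3] shift tgt frame [  9.6   4.9 133.1]
```

Call:
play_rows(
  rows=[
    [9.6,4.9,10,0.2,-1.3,-0.1],
    [0,0,25,0,0,0],
    [0,0,20,0,0,0],
    [0,0,0,0,0,0],
    [0,0,0,0,0,0],
  ],
)

```text
time_s: 20.45
eef_pos: [0.5472, -0.1254, 0.1902]
tcp_rot: [0.096, 0.975, -0.194, 0.045]
force: [-0.6, -0.2, 0.2]
finger_gap: 0.0883
```

Run:
```python
from tgt import *
from fit import handle,collar,place
from cell import r
import pickle
st=r.state();v=np.array([.5504,-.1422,.092,-.204,-.0496]);ax=R.from_rotvec([v[3],v[4],0]).apply([0,0,1])
p=r.read_camera("wrist");pickle.dump((st,p),open("w5.pkl","wb"))
im=p["pixels"][:,:,::-1].copy()
for P,c in((collar,(0,255,0)),(handle,(0,0,255))):
    cv2.polylines(im,[cv2.convexHull(proj(p,place(v,P),st).astype(np.int32))],True,c)
cv2.imwrite("pics/n0.png",cv2.resize(im[120:320,220:420],None,fx=3,fy=3,interpolation=cv2.INTER_CUBIC))
M,_=frame(-6.9,9.8);cmd(st,v[:3]+.02*ax,M)
```

```text
turn(tool) [ 0.03 -0.18 -0.25] shift cur frame [-3.1 -2.6 79.5] shift tgt frame [-2.9 -2.6 79.6]
```

View pics/n0.png

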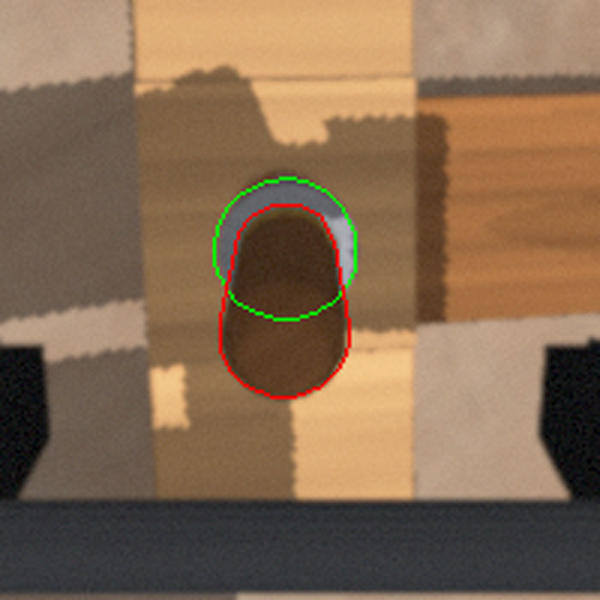

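Call:
play_rows(
  rows=[
    [-2.9,-2.6,20,0,0,0],
    [0,0,25,0,0,0],
    [0,0,20,0,0,0],
    [0,0,10,0,0,0],
    [0,0,4,0,0,0],
  ],
)

```text
time_s: 21.0
eef_pos: [0.5496, -0.1376, 0.112]
tcp_rot: [0.096, 0.975, -0.194, 0.046]
force: [-0.0, -0.2, 0.0]
finger_gap: 0.0881
```

Call:
play_rows(
  rows=[
    [0,0,0,0,0,0],
    [0,0,0,0,0,0],
  ],
)

```text
time_s: 21.2
eef_pos: [0.5499, -0.1375, 0.113]
tcp_rot: [0.096, 0.975, -0.194, 0.046]
force: [-0.1, 0.0, 0.7]
finger_gap: 0.0881
```

Run:
```python
from tgt import *
from fit import handle,collar,place
from cell import r
st=r.state();v=np.array([.5504,-.1422,.092,-.204,-.0496]);ax=R.from_rotvec([v[3],v[4],0]).apply([0,0,1])
p=r.read_camera("wrist")
im=p["pixels"][:,:,::-1].copy()
for P,c in((collar,(0,255,0)),(handle,(0,0,255))):
    cv2.polylines(im,[cv2.convexHull(proj(p,place(v,P),st).astype(np.int32))],True,c)
cv2.imwrite("pics/n1.png",im)
M,_=frame(-6.9,9.8);cmd(st,v[:3]+.02*ax,M)
```

```text
turn(tool) [ 0.02 -0.3  -0.21] shift cur frame [-0.4  0.6  1.5] shift tgt frame [-0.4  0.6  1.5]
```

View pics/n1.png

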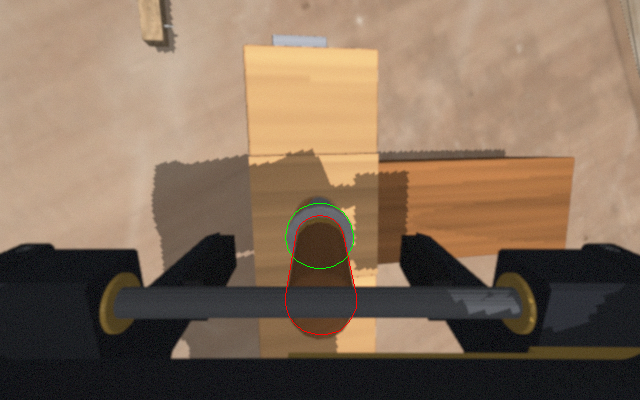

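Call:
play_rows(
  rows=[
    [0,0,0,0,0,0],
    [0,0,0,0,0,0],
    [0,0,0,0,0,0],
    [0,0,0,0,0,0],
    [0,0,0,0,0,0],
  ],
  jaw=-1,
)

```text
time_s: 21.75
eef_pos: [0.5494, -0.1374, 0.1119]
tcp_rot: [0.096, 0.975, -0.194, 0.046]
force: [0.3, 0.4, 0.6]
finger_gap: 0.0501
```

Call:
play_rows(
  rows=[
    [0,0,0,0,0,0],
    [0,0,0,0,0,0],
    [0,0,0,0,0,0],
    [0,0,0,0,0,0],
    [0,0,0,0,0,0],
  ],
)

```text
time_s: 22.25
eef_pos: [0.5493, -0.1379, 0.112]
tcp_rot: [0.096, 0.975, -0.194, 0.045]
force: [-2.3, -3.9, 0.3]
finger_gap: 0.0269
```

Call:
play_rows(
  rows=[
    [0,0,0,0,0,0],
    [0,0,0,0,0,0],
  ],
)

```text
time_s: 22.45
eef_pos: [0.5493, -0.1378, 0.1119]
tcp_rot: [0.096, 0.975, -0.194, 0.045]
force: [-3.0, -4.5, 0.5]
finger_gap: 0.0271
```

Run:
```python
from tgt import *
from fit import handle,collar,place
from cell import r
st=r.state();q=st["tcp_rot"];C=R.from_quat([q[1],q[2],q[3],q[0]]).as_matrix();ax=-C[:,2]
print("tool axis tilt",np.degrees(np.arcsin(ax@lx)),np.degrees(np.arcsin(ax@ly)),"tip if 20:",leg(st["eef_pos"]-.088*ax),st["force"])
p=r.read_camera("wrist")
cv2.imwrite("pics/o1.png",cv2.resize(p["pixels"][140:340,220:420,::-1],None,fx=3,fy=3,interpolation=cv2.INTER_CUBIC))
m=np.array(p["mount"]);Ri=m[:3,:3].T;c=m[:3,3];rv=cv2.Rodrigues(Ri)[0]
for h in(.016,.018,.02,.022): print(h,cv2.projectPoints(np.array([[.02,0,h-.005],[0,.02,h-.005],[0,-.02,h-.005]]),rv,-Ri@c,K(p),p["D"])[0][:,0].round(1).tolist())
```

```text
tool axis tilt -7.0925655988639855 9.859019134171175 tip if 20: [  1.5  -8.9 -44.1] [-3.03548511 -4.47556482  0.50709956]
0.016 [[318.9, 208.2], [353.7, 241.5], [283.9, 241.5]]
0.018 [[318.9, 207.1], [353.3, 240.1], [284.3, 240.1]]
0.02 [[318.9, 206.1], [352.9, 238.7], [284.7, 238.7]]
0.022 [[318.8, 205.0], [352.5, 237.3], [285.0, 237.3]]
```

View pics/o1.png

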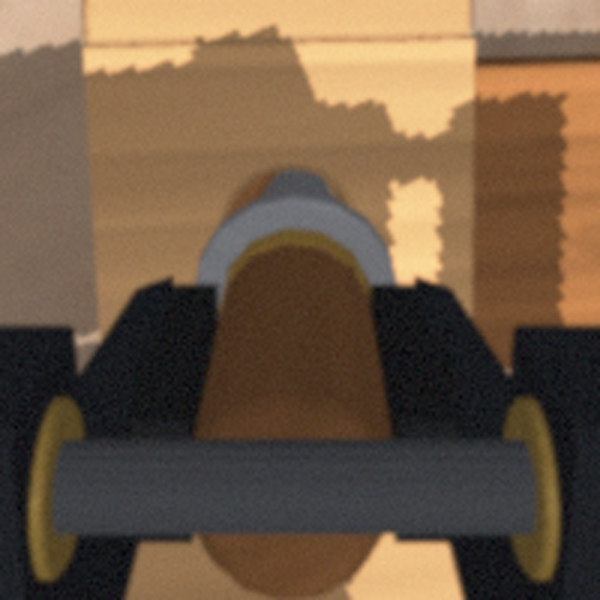

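Run:
```python
from tgt import *
from cell import r
st=r.state();M,ax=frame(0,8.5)
X=H+0.0003*lx-.0084*ly+[0,0,-.042]+.088*ax
print(X);cmd(st,X,M)
```

```text
[ 0.55768225 -0.1428302   0.1150334 ]
turn(tool) [ 1.35 -7.11 -1.32] shift cur frame [10.   1.9 -1.5] shift tgt frame [ 9.7  2.  -2.8]
```

Call:
play_rows(
  rows=[
    [0,0,-1.5,0,0,0],
    [2.5,0.5,-0.1,0.34,-1.78,-0.33],
    [2.5,0.5,-0.1,0.34,-1.78,-0.33],
    [0,0,0,0,0,0],
  ],
)

```text
time_s: 22.9
eef_pos: [0.5535, -0.1401, 0.1138]
tcp_rot: [0.084, 0.978, -0.191, 0.015]
force: [-3.6, -2.3, 0.0]
finger_gap: 0.027
```

Call:
play_rows(
  rows=[
    [2.4,0.5,-0.1,0.34,-1.78,-0.33],
    [2.4,0.5,-0.1,0.34,-1.78,-0.33],
    [0,0,0,0,0,0],
  ],
)

```text
time_s: 23.2
eef_pos: [0.5572, -0.1424, 0.1143]
tcp_rot: [0.072, 0.979, -0.188, -0.015]
force: [-4.1, -1.3, 0.6]
finger_gap: 0.027
```

```bash
cat > rep.py <<'E'
from tgt import *
from cell import r
def rep(h=.02):
    st=r.state();q=st["tcp_rot"];C=R.from_quat([q[1],q[2],q[3],q[0]]).as_matrix();ax=-C[:,2];F=st["force"]
    print("t",st["time_s"],"tilt",np.round([np.degrees(np.arcsin(ax@lx)),np.degrees(np.arcsin(ax@ly))],2),"tip",leg(st["eef_pos"]-(.068+h)*ax),"F lx,ly,z",np.round([F@lx,F@ly,F[2]],1))
rep()
E
python3 rep.py
```

```text
t 23.2 tilt [0.1  8.45] tip [ -0.4  -8.1 -42.7] F lx,ly,z [-3.3 -2.8  0.6]
```

Call:
play_rows(
  rows=[
    [-0.4,0.3,0,0,0,0],
    [0,-0.15,1,0,0,0],
    [0,-0.15,1,0,0,0],
    [0,0,0,0,0,0],
  ],
)

```text
time_s: 23.6
eef_pos: [0.5571, -0.1425, 0.1135]
tcp_rot: [0.073, 0.979, -0.188, -0.013]
force: [-5.9, -1.3, 5.7]
finger_gap: 0.0269
```

```bash
python3 rep.py
```

```text
t 23.6 tilt [-0.05  8.46] tip [ -0.3  -8.2 -43.5] F lx,ly,z [-5.  -3.4  5.7]
```

Call:
play_rows(
  rows=[
    [0,-0.15,1,0,0,0],
    [0,0,0,0,0,0],
  ],
)

```text
time_s: 23.8
eef_pos: [0.5574, -0.1426, 0.113]
tcp_rot: [0.073, 0.979, -0.188, -0.013]
force: [-5.3, -0.2, 9.2]
finger_gap: 0.0271
```

```bash
python3 rep.py
```

```text
t 23.8 tilt [-0.1   8.48] tip [  0.1  -8.3 -44. ] F lx,ly,z [-4.9 -2.1  9.2]
```

Call:
play_rows(
  rows=[
    [-0.8,0,0,0,0,0],
    [0,0,0,0,0,0],
    [0,0,0,0,0,0],
  ],
)

```text
time_s: 24.1
eef_pos: [0.5569, -0.1424, 0.113]
tcp_rot: [0.073, 0.979, -0.188, -0.012]
force: [-3.7, -1.3, 7.0]
finger_gap: 0.0269
```

```bash
python3 rep.py
```

```text
t 24.1 tilt [-0.17  8.47] tip [ -0.3  -8.3 -44. ] F lx,ly,z [-3.  -2.6  7. ]
```

Call:
play_rows(
  rows=[
    [0,-0.15,1,0,0,0],
    [0,0,0,0,0,0],
  ],
)

```text
time_s: 24.3
eef_pos: [0.557, -0.1425, 0.1124]
tcp_rot: [0.073, 0.979, -0.188, -0.012]
force: [-5.2, -1.1, 10.6]
finger_gap: 0.0269
```

```bash
python3 rep.py
```

```text
t 24.3 tilt [-0.18  8.48] tip [ -0.2  -8.3 -44.6] F lx,ly,z [-4.4 -2.9 10.6]
```

Call:
play_rows(
  rows=[
    [-0.7,0.5,0,0,0,0],
    [0,-0.15,1,0,0,0],
    [0,0,0,0,0,0],
  ],
)

```text
time_s: 24.6
eef_pos: [0.5565, -0.1426, 0.1117]
tcp_rot: [0.073, 0.979, -0.188, -0.012]
force: [-4.8, -0.2, 11.3]
finger_gap: 0.0267
```

```bash
python3 rep.py; python3 -c "
from tgt import *
from cell import r
m=r.state()['moment'];print('moment lx ly z',m@lx,m@ly,m[2])"
```

```text
t 24.6 tilt [-0.23  8.46] tip [ -0.6  -8.5 -45.3] F lx,ly,z [-4.4 -2.  11.3]
moment lx ly z -0.6290066339735135 0.7242555966189758 -0.11948166036807256
```

Call:
play_rows(
  rows=[
    [-0.4,0,1,0,0,0],
    [0,0,0,0,0,0],
  ],
)

```text
time_s: 24.8
eef_pos: [0.5563, -0.1426, 0.1112]
tcp_rot: [0.073, 0.979, -0.188, -0.011]
force: [-4.8, 0.6, 14.5]
finger_gap: 0.0271
```

Call:
play_rows(
  rows=[
    [-0.2,0,1,0,0,0],
    [0,0,0,0,0,0],
  ],
)

```text
time_s: 25.0
eef_pos: [0.5563, -0.1427, 0.1107]
tcp_rot: [0.073, 0.979, -0.188, -0.011]
force: [-4.3, 1.6, 16.9]
finger_gap: 0.0272
```

```bash
python3 rep.py; python3 -c "
from tgt import *
from cell import r
m=r.state()['moment'];print('moment lx ly z',m@lx,m@ly,m[2])"
```

```text
t 25.0 tilt [-0.33  8.46] tip [ -0.5  -8.7 -46.3] F lx,ly,z [-4.6 -0.1 16.9]
moment lx ly z -0.5380542681998393 0.8818351969812561 -0.18190036737057583
```

Call:
play_rows(
  rows=[
    [-0.8,0,0,0,0,0],
    [0,0,0.5,0,0,0],
    [0,0,0,0,0,0],
  ],
)

```text
time_s: 25.3
eef_pos: [0.556, -0.1426, 0.1106]
tcp_rot: [0.073, 0.979, -0.188, -0.01]
force: [-3.1, 2.7, 19.0]
finger_gap: 0.0271
```

```bash
python3 rep.py
```

```text
t 25.3 tilt [-0.42  8.45] tip [ -0.7  -8.8 -46.4] F lx,ly,z [-3.8  1.4 19. ]
```

Call:
play_rows(
  rows=[
    [-1,0,0,0,0,0],
    [0,-0.3,0.2,0,0,0],
    [0,0,0,0,0,0],
  ],
)

```text
time_s: 25.6
eef_pos: [0.5555, -0.1424, 0.1105]
tcp_rot: [0.073, 0.979, -0.188, -0.01]
force: [-1.7, -1.8, 18.2]
finger_gap: 0.0271
```

```bash
python3 rep.py
```

```text
t 25.6 tilt [-0.51  8.47] tip [ -1.1  -8.7 -46.5] F lx,ly,z [-0.9 -2.3 18.2]
```

Call:
play_rows(
  rows=[
    [-0.2,0.2,0.7,0,0,0],
    [0,0,0,0,0,0],
    [0,0,0,0,0,0],
  ],
)

```text
time_s: 25.9
eef_pos: [0.5555, -0.1425, 0.1102]
tcp_rot: [0.073, 0.979, -0.188, -0.009]
force: [-1.9, 1.2, 20.3]
finger_gap: 0.0269
```

```bash
python3 rep.py
```

```text
t 25.9 tilt [-0.54  8.46] tip [ -1.1  -8.8 -46.8] F lx,ly,z [-2.3  0.4 20.3]
```

Call:
play_rows(
  rows=[
    [-0.2,0,0.2,0,0,0],
    [0,0,0,0,0,0],
    [0,0,0,0,0,0],
    [0,0,0,0,0,0],
    [0,0,0,0,0,0],
  ],
)

```text
time_s: 26.4
eef_pos: [0.5554, -0.1425, 0.1102]
tcp_rot: [0.073, 0.979, -0.188, -0.009]
force: [-1.8, 0.9, 20.8]
finger_gap: 0.0269
```

Call:
play_rows(
  rows=[
    [0,0,0,0,0,0],
    [0,0,0,0,0,0],
    [0,0,0,0,0,0],
    [0,0,0,0,0,0],
    [0,0,0,0,0,0],
  ],
)

```text
time_s: 26.9
eef_pos: [0.5554, -0.1425, 0.1102]
tcp_rot: [0.073, 0.979, -0.188, -0.009]
force: [-1.5, 0.8, 21.1]
finger_gap: 0.027
```

Call:
play_rows(
  rows=[
    [0,0,-1,0,0,0],
    [0,0,0,0,0,0],
  ],
)

```text
time_s: 27.1
eef_pos: [0.5552, -0.1424, 0.1103]
tcp_rot: [0.073, 0.979, -0.188, -0.009]
force: [0.1, -1.3, 15.7]
finger_gap: 0.0269
```

```bash
python3 rep.py
```

```text
t 27.1 tilt [-0.52  8.46] tip [ -1.4  -8.8 -46.7] F lx,ly,z [ 0.6 -1.2 15.7]
```

Call:
play_rows(
  rows=[
    [0.4,0.1,-1,0,0,0],
    [0.3,0.1,-1,0,0,0],
    [0,0,0,0,0,0],
  ],
)

```text
time_s: 27.4
eef_pos: [0.5549, -0.1423, 0.1105]
tcp_rot: [0.073, 0.979, -0.188, -0.012]
force: [2.0, -2.4, 7.2]
finger_gap: 0.0273
```

```bash
python3 rep.py
```

```text
t 27.4 tilt [-0.27  8.44] tip [ -2.1  -8.8 -46.6] F lx,ly,z [ 2.7 -1.5  7.2]
```

Call:
play_rows(
  rows=[
    [0.7,0.2,-0.5,0,0,0],
    [0,0,0,0,0,0],
  ],
)

```text
time_s: 27.6
eef_pos: [0.555, -0.1424, 0.1105]
tcp_rot: [0.072, 0.979, -0.188, -0.013]
force: [2.4, -2.5, 6.6]
finger_gap: 0.0268
```

```bash
python3 rep.py
```

```text
t 27.6 tilt [-0.15  8.43] tip [ -2.2  -8.9 -46.6] F lx,ly,z [ 3.2 -1.4  6.6]
```

Call:
play_rows(
  rows=[
    [0,0,0,0,0,0],
    [0,0,0,0,0,0],
    [0,0,0,0,0,0],
  ],
  jaw=-0.2,
)

```text
time_s: 27.9
eef_pos: [0.5537, -0.1418, 0.1092]
tcp_rot: [0.072, 0.979, -0.188, -0.015]
force: [1.2, -0.4, -0.3]
finger_gap: 0.0353
```

```bash
python3 rep.py
python3 - <<'E'
from cell import r
from h import *
p=r.read_camera("wrist")
cv2.imwrite("pics/q0.png",cv2.resize(p["pixels"][140:340,220:420,::-1],None,fx=3,fy=3,interpolation=cv2.INTER_CUBIC))
E
```

```text
t 27.9 tilt [0.1  8.42] tip [ -3.9  -8.8 -47.9] F lx,ly,z [ 1.2  0.1 -0.3]
```

View pics/q0.png

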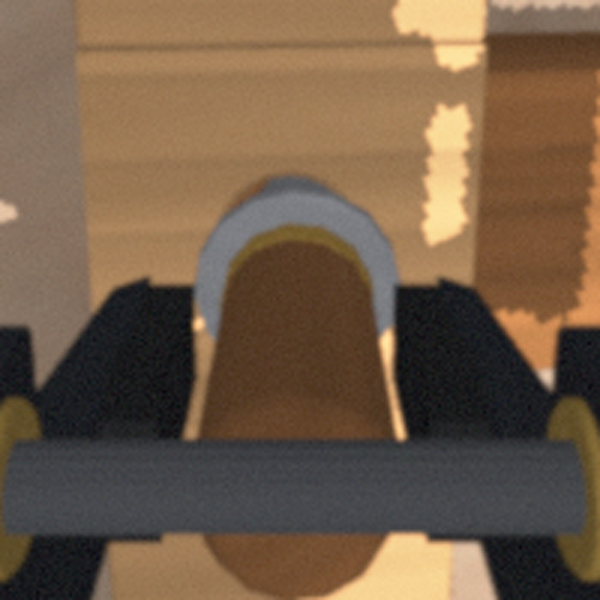

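Call:
play_rows(
  rows=[
    [0,0,0,0,0,0],
    [0,0,0,0,0,0],
    [0,0,0,0,0,0],
    [0,0,0,0,0,0],
    [0,0,0,0,0,0],
  ],
  jaw=1,
)

```text
time_s: 28.45
eef_pos: [0.5542, -0.1423, 0.1098]
tcp_rot: [0.072, 0.979, -0.188, -0.014]
force: [-0.6, -0.6, -0.5]
finger_gap: 0.073
```

Call:
play_rows(
  rows=[
    [0,0,-10,0,0,0],
    [0,0,-25,0,0,0],
    [0,0,-35,0,0,0],
    [0,0,-35,0,0,0],
    [0,0,-15,0,0,0],
  ],
)

```text
time_s: 28.95
eef_pos: [0.5616, -0.1257, 0.2328]
tcp_rot: [0.073, 0.979, -0.188, -0.011]
force: [0.2, -0.8, -0.6]
finger_gap: 0.0883
```

Call:
play_rows(
  rows=[
    [0,0,0,0,0,0],
    [0,0,0,0,0,0],
  ],
)

```text
time_s: 29.15
eef_pos: [0.5605, -0.1258, 0.2281]
tcp_rot: [0.072, 0.979, -0.188, -0.014]
force: [-0.2, 0.0, -0.9]
finger_gap: 0.0877
```

Run:
```python
from cell import r
from h import *
import pickle
st=r.state();p=r.read_camera("wrist");pickle.dump((st,p),open("w6.pkl","wb"))
cv2.imwrite("pics/r0.png",p["pixels"][:,:,::-1])
cv2.imwrite("pics/r1.png",cv2.resize(p["pixels"][110:260,240:400,::-1],None,fx=4,fy=4,interpolation=cv2.INTER_CUBIC))
print(st["eef_pos"],st["force"])
```

```text
[ 0.56045906 -0.12580621  0.22809375] [-0.23603968  0.00171351 -0.89327747]
```

View pics/r1.png

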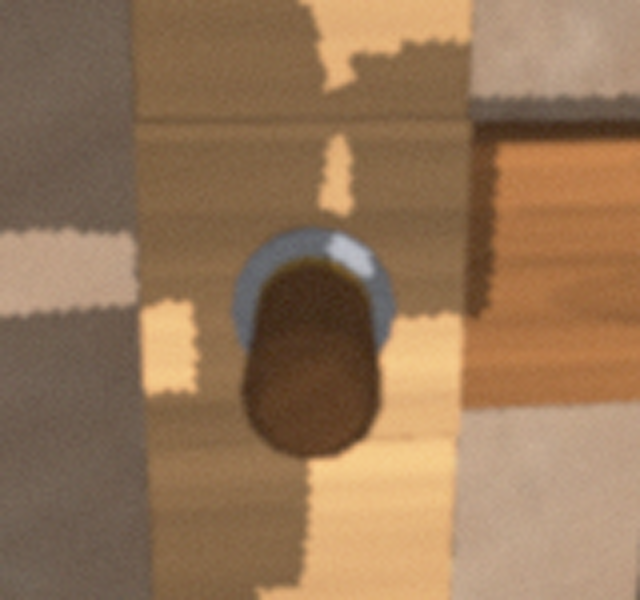

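Run:
```python
from fit import *
from tgt import *
import pickle
A=pickle.load(open("w6.pkl","rb"))
f=lambda L,k,ox,oy:[((x+.5)/k-.5+ox,(y+.5)/k-.5+oy) for x,y in L]
oc=f([(233,305),(243,270),(268,240),(310,228),(355,240),(385,270),(395,310),(385,345),(240,340)],4,240,110)
oh=f([(242,390),(255,430),(310,460),(360,435),(381,390),(252,330),(375,330),(310,256)],4,240,110)
def F(v): return np.array(dist(A[1],A[0],v,collar,oc)+dist(A[1],A[0],v,handle,oh))
s=least_squares(F,[.5525,-.1458,.09,-.15,0],x_scale=[.01,.01,.01,.1,.1],diff_step=1e-3,loss="soft_l1");v=s.x
print(np.round(v,4),np.round(F(v),1))
ax=R.from_rotvec([v[3],v[4],0]).apply([0,0,1])
print("tilt",np.degrees(np.arcsin(ax@lx)),np.degrees(np.arcsin(ax@ly)),"tip",leg(v[:3]-.068*ax),"collar",leg(v[:3]))
```

```text
[ 0.5529 -0.1457  0.0836 -0.155   0.0372] [-0.1  0.  -0.3  0.1  0.3 -0.1 -0.2  0.   0.   0.3  0.1 -0.5  0.7  0.1
 -0.  -0.4  0.1]
tilt -1.3004235095605596 9.038563433634588 tip [ -1.6 -10.5 -53.5] collar [-3.1  0.1 13.6]
```

View pics/r0.png

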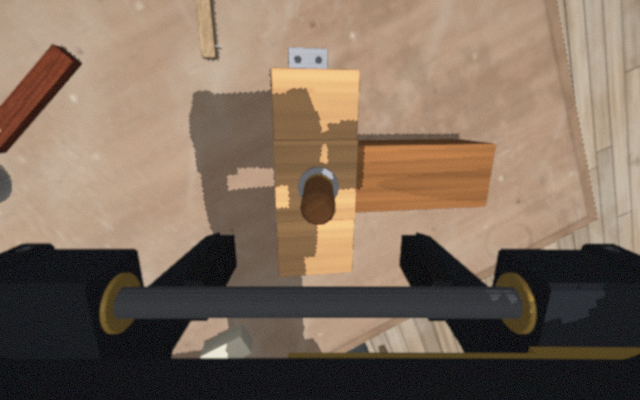

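Run:
```python
from tgt import *
import pickle
ims=[]
for n in("w1","w3","w6"):
    st,p=pickle.load(open(n+".pkl","rb"))
    # rectify the z=.07 plane into leg coords, 0.4mm/px: ly from +50 to -210, lx from -45..45
    U,V=np.meshgrid(np.arange(.05,-.215,-.0004),np.arange(.045,-.046,-.0004))
    X=H+U[...,None]*ly+V[...,None]*lx
    m=proj(p,X.reshape(-1,3),st).reshape(U.shape+(2,)).astype(np.float32)
    ims.append(cv2.remap(p["pixels"][:,:,::-1],m,None,cv2.INTER_CUBIC))
im=np.vstack(ims);cv2.imwrite("pics/rect.png",im);print(im.shape)
```

```text
(684, 663, 3)
```

View pics/rect.png

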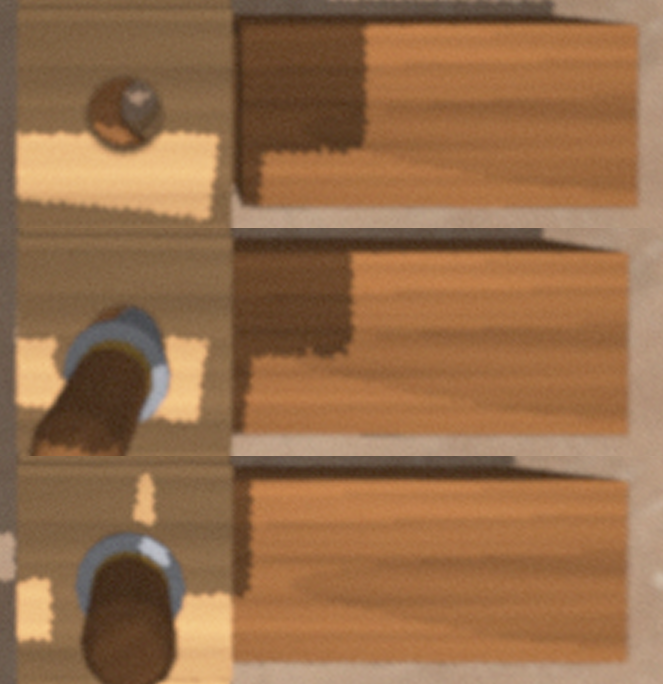

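Run:
```python
from fit import *
from tgt import *
from cell import r
import pickle
st=r.state();p=r.read_camera("wrist");s0,p0=pickle.load(open("w6.pkl","rb"))
d=np.abs(p["pixels"].astype(int)-p0["pixels"])[150:230,290:350];print("change since",d.mean(),np.percentile(d,99),st["time_s"]-s0["time_s"])
# predicted outline from last held pose (h=20): tip leg(-2.2,-8.9,-46.6), tilt(-.15,8.43)
M,ax=frame(-.15,8.43);tip=H-.0022*lx-.0089*ly+[0,0,-.0466];c=tip+.068*ax
rv=R.align_vectors([ax],[[0,0,1]])[0].as_rotvec();im=p["pixels"][:,:,::-1].copy()
Mx=R.from_rotvec(rv).as_matrix()
for P,col in((collar,(0,255,0)),(handle,(0,0,255))):
    cv2.polylines(im,[cv2.convexHull(proj(p,P@Mx.T+c,st).astype(np.float32)).astype(np.int32)],True,col)
cv2.imwrite("pics/t0.png",cv2.resize(im[110:260,240:400],None,fx=4,fy=4,interpolation=cv2.INTER_CUBIC))
```

```text
change since 2.7694444444444444 11.0 0.05000000000000071
```

View pics/t0.png

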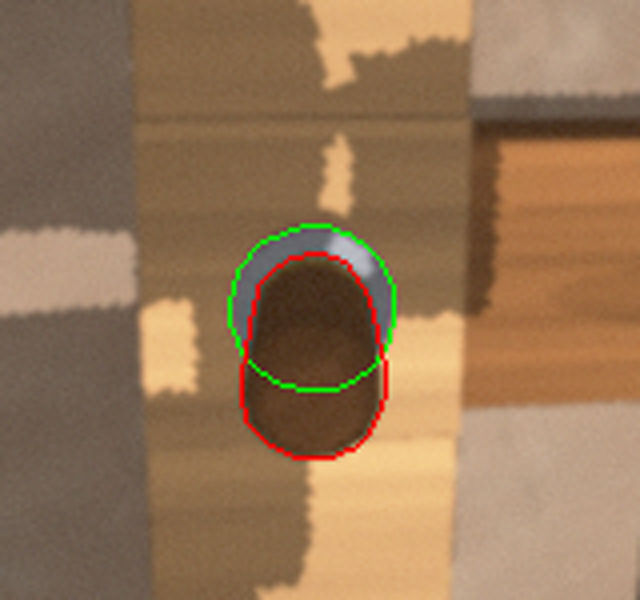

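Call:
play_rows(
  rows=[
    [30,0,0,0,6,0],
    [30,0,0,0,6,0],
    [30,0,0,0,6,0],
    [20,0,0,0,6,0],
    [0,0,0,0,0,0],
  ],
)

```text
time_s: 29.75
eef_pos: [0.6618, -0.1639, 0.2425]
tcp_rot: [0.11, 0.961, -0.169, 0.189]
force: [-0.6, 0.9, -0.4]
finger_gap: 0.0881
```

Call:
play_rows(
  rows=[
    [0,0,0,0,0,0],
    [0,0,0,0,0,0],
  ],
)

```text
time_s: 29.95
eef_pos: [0.6616, -0.1637, 0.2433]
tcp_rot: [0.11, 0.961, -0.169, 0.189]
force: [-1.2, 0.6, 0.8]
finger_gap: 0.0879
```

Run:
```python
from fit import *
from tgt import *
from cell import r
import pickle
st=r.state();p=r.read_camera("wrist");pickle.dump((st,p),open("w7.pkl","wb"))
M,ax=frame(-.15,8.43);tip=H-.0022*lx-.0089*ly+[0,0,-.0466];c=tip+.068*ax
Mx=R.align_vectors([ax],[[0,0,1]])[0].as_matrix();im=p["pixels"][:,:,::-1].copy()
uv=proj(p,[c+.03*ax],st)[0];print(uv,st["eef_pos"])
cv2.imwrite("pics/u0.png",im)
for P,col in((collar,(0,255,0)),(handle,(0,0,255))):
    cv2.polylines(im,[cv2.convexHull(proj(p,P@Mx.T+c,st).astype(np.float32)).round().astype(np.int32)],True,col)
x,y=[int(k) for k in np.clip(uv,[90,75],[550,320])]
print(x-80,y-70)
cv2.imwrite("pics/u1.png",cv2.resize(im[y-70:y+70,x-80:x+80],None,fx=4,fy=4,interpolation=cv2.INTER_CUBIC))
```

```text
[318.16530403 366.66408475] [ 0.66155467 -0.16368193  0.24333025]
238 250
```

View pics/u0.png

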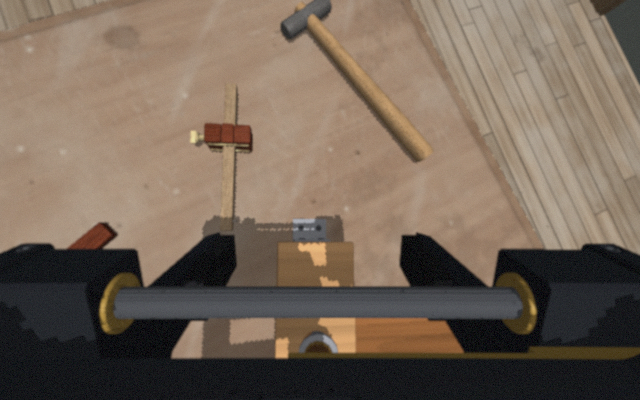

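View pics/u1.png

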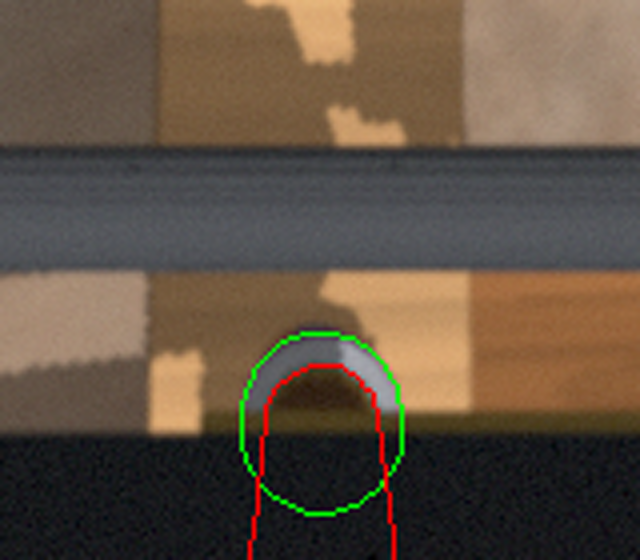

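Run:
```python
from cell import r
from h import *
p=r.read_camera("top");s=r.read_camera("scene")
for t in("wax_block","thread_tin"):
    for n,q in(("top",p),("scene",s)): print(t,n,[(np.round(d["rect"]),round(d["conf"],2)) for d in r.find_in(t,q)])
st=r.state();print(st["time_s"],st["force"])
```

```text
wax_block top [(array([327., 265., 350., 281.]), 0.67)]
wax_block scene [(array([353., 239., 367., 263.]), 0.5)]
thread_tin top [(array([278., 134., 301., 160.]), 0.74)]
thread_tin scene [(array([247., 198., 266., 216.]), 0.83), (array([428., 159., 444., 192.]), 0.45), (array([227., 229., 277., 285.]), 0.18)]
30.3 [ 0.12657602  0.00395067 -0.05418984]
```

Bystanders are where they started, the rail is closed, and the drift is standing. I'm handing the job in.

```bash
python3 -c "
from cell import r
print(r.close_job())"
```

```text
the job is handed in; nothing more can be done
None
```

The drift is standing wedged in the joint and the rail is drawn up to the leg, but it leans about 8.5° towards the leg's +y side. I handed the job in at about 30 s.

- **First push:** I took the upright drift from the rack and pushed it down vertically. The two lying on the table measured about 105 mm, so they were the wrong size. The drift tightened at about 41 mm tip depth, with a highest wrist reading of 22.9 N plus roughly 2 N of drift weight. When I released it, it tipped over and was loose.
- **Second push:** I gripped it again and stood it up across the leg. I kept the lean along y, so its flank lay against the hole wall, and pushed to about 46.6 mm. I held a steady 20–21 N for just over 1 s, eased off and released.
- **Rail gap:** Flattened wrist pictures show the rail moved about 4 mm, with no visible gap. It stayed there after the release.
- **Drift after release:** It stayed put at about the angle it was held at.
- **Drift height:** Two checks disagreed. One single-picture fit put the drift about 7 mm lower than where I released it. An oblique view, where the collar was only partly visible, agreed with the release height to about 1 mm. I trusted the oblique view.
- **Wax block and tin:** In the top camera both were within about 2 pixels of where they started.
- **Not tested:** I did not push on the drift again after letting go, so "wedged firm" rests on the held push and the pictures.

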